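# Clear the jeweller's bench for the night

## Task

Clear the bench for the night: lay the files in the long low wooden tray, the ring clamps in the deep wooden box and the pliers in the steel tray, each tool lengthwise and down inside its tray, and hang the wire rinse basket by the middle of its handle on the hook of the drip stand. Leave the other things on the bench where they are.

Things in the scene. Friction and masses are not known exactly. Their poses are not given: they have to be found in the camera images.
- file_a: a hand file, 156 mm long: wooden handle 70 mm long, 20 mm wide and high (does not roll), dark steel blade 12 mm wide, 5 mm thick. It lies on its handle, the blade level 7 mm clear of the bench. Origin: at mid-length, level with the underside of the handle; x from handle (-x) to blade tip, z up. Balance point x = -21 mm, in the handle: hold it there, across y. 70 g. May be absent (None)
- file_b: a hand file, 156 mm long: wooden handle 70 mm long, 20 mm wide and high (does not roll), dark steel blade 12 mm wide, 5 mm thick. It lies on its handle, the blade level 7 mm clear of the bench. Origin: at mid-length, level with the underside of the handle; x from handle (-x) to blade tip, z up. Balance point x = -21 mm, in the handle: hold it there, across y. 70 g. May be absent (None)
- clamp_a: a wooden ring clamp, 120 mm long, 28 mm wide, 24 mm high: two pale wooden jaws side by side, a steel band round the middle. Origin: centre of the underside; x along its length, z up. Hold it across its width at the middle. 60 g. May be absent (None)
- clamp_b: a wooden ring clamp, 120 mm long, 28 mm wide, 24 mm high: two pale wooden jaws side by side, a steel band round the middle. Origin: centre of the underside; x along its length, z up. Hold it across its width at the middle. 60 g. May be absent (None)
- pliers_a: pliers lying flat, 128 mm long, 10 mm thick: steel jaws to +x, box joint 22 mm long and 17 mm wide at the origin, two black sleeved handles to -x, 41 mm wide over both. Origin: underside of the joint; x from handles to jaw tips, z up. Hold it there, across y: it is the balance point. 90 g. May be absent (None)
- pliers_b: pliers lying flat, 128 mm long, 10 mm thick: steel jaws to +x, box joint 22 mm long and 17 mm wide at the origin, two black sleeved handles to -x, 41 mm wide over both. Origin: underside of the joint; x from handles to jaw tips, z up. Hold it there, across y: it is the balance point. 90 g. May be absent (None)
- file_c: a hand file, 156 mm long: wooden handle 70 mm long, 20 mm wide and high (does not roll), dark steel blade 12 mm wide, 5 mm thick. It lies on its handle, the blade level 7 mm clear of the bench. Origin: at mid-length, level with the underside of the handle; x from handle (-x) to blade tip, z up. Balance point x = -21 mm, in the handle: hold it there, across y. 70 g. May be absent (None)
- pliers_c: pliers lying flat, 128 mm long, 10 mm thick: steel jaws to +x, box joint 22 mm long and 17 mm wide at the origin, two black sleeved handles to -x, 41 mm wide over both. Origin: underside of the joint; x from handles to jaw tips, z up. Hold it there, across y: it is the balance point. 90 g. May be absent (None)
- file_tray: the file tray: a long, low wooden tray, fixed to the bench, the longest and lowest of the three; outside 158 (x) by 202 (y) by 28 mm high, walls and floor 6 mm. Origin: centre of the underside; y along its length
- clamp_box: the ring-clamp box: a pale wooden box, fixed, the deepest of the three; outside 142 (x) by 170 (y) by 46 mm high, walls and floor 6 mm. Origin: centre of the underside; y along its length. It and the plier tray may change places
- plier_tray: the plier tray: a plain steel tray, fixed; outside 156 (x) by 170 (y) by 30 mm high, walls and floor 6 mm. Origin: centre of the underside; y along its length
- stand: the drip stand, fixed: square rimmed steel foot pan 150 by 150 mm, rim 13 mm high; a 14 mm post, 228 mm high, 62 mm behind (+x of) the origin; from it an 8 mm wire hook reaches to -x at about 200 mm height. Origin: centre of the underside; -x is the way the hook points, out over the pan
- hook_seat (a point): the lowest point of the hook's upper surface, where a handle rests: 199 mm above the bench, 12 mm to the -x side of the stand's origin. The upturned end of the hook stands 21 mm farther to -x and its top is 25 mm above the seat. Axes as the stand's
- basket: the empty wire rinse basket, loose: 84 (x) by 112 (y), 48 mm high, 160 g, with a stiff arched handle of 8 mm rod along y: level, its axis 98 mm up, from y = -52 to +52 mm, but for a small peak at the middle (y -14 to +14, axis 106 mm up). Origin: centre of the underside. Pinch the level part from above, across x, some 34 mm from the middle, to leave the peak free for the hook
- bail (a point): the underside of the peak in the middle of the basket's handle, 102 mm above the basket's underside: it rests on the hook when hung. Axes as the basket's
- wedge: a bench-pin wedge of bare wood, 83 by 30 by 24 mm, loose, not part of the job. Origin: underside
- bench_block: a square steel bench block, 62 by 62 by 22 mm, loose, not part of the job. Origin: centre of the underside
- tins: three stacked white tins, 53 mm wide and 46 mm high, one loose body, not part of the job. Origin: centre of the underside
- flux_bottle: a small amber bottle, 38 mm wide and 65 mm high, loose, not part of the job. Origin: centre of the underside

How it is judged:
By the outcome, as a careful person would: the job done as asked, in the order asked, and still so for the second after the job is handed in, with the robot touching nothing.
Of file_a, clamp_a, pliers_a, file_b, clamp_b, pliers_b, file_c, pliers_c only 6 to 8 are there at a start; the rules pass over those that are not, and their reading is None.
At some moment in a run one of file_a, clamp_a, pliers_a, file_b, clamp_b, pliers_b, file_c, pliers_c may be knocked a few centimetres aside while the robot is not near it.
It also fails if it takes over 208 s, if anything falls off the work surface, if the arm or the gripper's body presses on something with over 40 N, if the wrist force passes 120 N, or if a joint passes its speed limit or range.

## Robot

A 6-joint arm with a two-finger parallel gripper is mounted at the origin on the work surface. World frame = base frame: x ahead of the robot, y to its left, z up, the work surface at z = 0. Lengths are in m, angles in degrees, forces in N, time in s.
With the tool pointing down it reaches from about 0.3 to 0.75 m from the base axis. Payload 8.5 kg.
Tool frame: the origin (TCP) lies midway between the tips of the shut fingers; the grasp point (between the pads) lies 19 mm behind it (env.grasp_offset is the distance from the TCP to the grasp point, in m); z points along the fingers, y is the line along which they close (so a half turn about z gives the same grasp; the last joint's range is limited). The gripper opens to 85 mm and grips with 20 to 120 N. Pads are 22 mm wide; open, the fingers measure 114 mm over their backs; the gripper's body (76 mm by 85 mm) begins 54 mm behind the grasp point. The pads swing forward as they close: fully open they stand 13 mm farther back than shut.
Start: joints at [-78.742, 21.807, 74.336, -0, 83.858, -12.336], TCP at [0.22, -0.504, 0.203] pointing down, gripper open.
Joint ranges: [-178.18, 178.18], [-50.72, 133.34], [12.68, 142.11], [-81.47, 261.47], [9.98, 163.14], [-165.26, 165.26]. Speed limits (degrees/s): [136.94, 136.94, 180, 180, 180, 180].

## Interface

Orientations are given as a 3x3 rotation matrix whose columns are the frame's x, y, z axes.
In Python, from rig import env gives the robot as it stands.
- The arm moves only by the tool servo_tool, never from a script. Its argument "deltas" is text: rows parted by semicolons, each of 7 numbers parted by spaces: the opening, from 0 (shut) to 1 (fully open), then the shift along the tool's x, y, z in mm, then the turn, a rotation vector about the tool's x, y, z in rad. A call has 1 to 8 rows; each row shifts and turns the commanded pose from where the row before left it, along the tool's axes as they then stand; what a row does not reach is not made up. A row lasts 1/12 s, in which the tool goes at most 41.7 mm and 7.16 degrees, less where a joint would pass 70% of its speed; a pose out of reach is approached as far as the arm can. A call is refused whole if a number of a shift passes 41.7 or a number of a turn 0.125, either way. A call with a gripper value outside its range is refused whole. The fingers move at their own pace and stop on an object; "newtons" is the grip in N (left out, the last holds). Time passes only in rows, so rows that do not move let the fingers close. It gives the time, the measured TCP pose, the force, the opening and the grip force at its end, in the units of the state.
- env.observe(): the state, without advancing time (a new reading comes with each control period).
- env.get_image(name): name is "side" or "top" or "wrist"; returns a dict with "img" (400x640x3 uint8, red, green, blue), "depth" (400x640 float32, m along the optical axis (not along the pixel's ray), 0 where there is no reading), "camera_matrix" (3x3 intrinsics, pixels), "D" ([k1, k2, p1, p2, k3] as OpenCV has them; the pictures are not rectified), "world_to_cam" (4x4, takes a point from world to camera coordinates). Camera axes: x right, y down, z forward; pixel columns grow to the right and rows downward; lengths in m; the calibration is good to about 2 mm. A picture is of the moment at which its call begins.
- env.close_job(): hands the job in; it is judged then, once.
Trained networks look in a picture, given as the dict that the camera call returned (one of the last four; its "shot" number tells which), for a name from the list of things; names that differ only in an ending like _2 or _b are one class to them, and where a whole thing is asked for, a point or a joint stands for the part that bears it (a point fixed in the world has none). Each returns a list of dicts, best first, with "conf" (0 to 1); they miss things now and then, are a little off and sometimes report something else, mostly with a low value. They report only what shows in the picture. A call takes as long as a camera call.
- env.spot_in(name, picture): "bbox" ([centre column, centre row, width, height] in pixels, round what is visible of it).
- env.spot_point(name, picture): "uv" ([column, row] in pixels: a listed point, or the origin of a listed thing).
The state is a dict: "time_s": time; "q": joint angles; "qvel": joint speeds; "joint_efforts": joint torques, N m; "position": TCP position; "tool_rot": TCP orientation; "ft_force": force on the tool from outside, world axes, zero at the start; "wrist_torque": the same for the moment, N m; "grip_width": finger opening in m; "gripper_force": force on a finger pad.
Only numpy, scipy, OpenCV 4.12 (cv2) and the standard library are available. Lean on these libraries where they do the work, as an engineer would, in place of code of your own. Each camera call takes 0.05 s, during which the arm holds its last target. There are 200 camera calls.

## Working session

There is one attempt and no reset: what is moved stays moved. The work goes in short steps, Python scripts to look and compute and a tool call to move; the robot and the scene stay as the last step left them, time stands still between calls to the robot, and variables do not carry over. Pictures are saved under pics/ and viewed, at most 14 in all, crops included, and the job is handed in when it is done.

Besides the shell and the picture viewer there is one more tool, called after ">>>" by a JSON object that holds its "method" and its "body", one argument or row to a line. servo_tool: Moves the arm, as the interface text tells. Its arguments: {"type":"object","properties":{"deltas":{"type":"string"},"newtons":{"type":"number"}},"required":["deltas"]}

```bash
ls; mkdir -p pics
cat > h.py <<'E'
import numpy as np, cv2
from rig import env
def save(n,p): cv2.imwrite(f'pics/{n}.png',cv2.cvtColor(p['img'],cv2.COLOR_RGB2BGR))
def ray(p,uv):
    K,D,T=np.array(p['camera_matrix']),np.array(p['D']),np.array(p['world_to_cam'])
    n=cv2.undistortPoints(np.array(uv,float).reshape(-1,1,2),K,D).reshape(-1,2)
    d=np.c_[n,np.ones(len(n))]@T[:3,:3]; c=-T[:3,:3].T@T[:3,3]
    return c,d
def at_z(p,uv,z):
    c,d=ray(p,uv); return c+d*((z-c[2])/d[:,2])[:,None]
def proj(p,X):
    T=np.array(p['world_to_cam']); r,_=cv2.Rodrigues(T[:3,:3])
    return cv2.projectPoints(np.array(X,float).reshape(-1,1,3),r,T[:3,3],np.array(p['camera_matrix']),np.array(p['D']))[0].reshape(-1,2)
def cloud(p):
    d=p['depth']; v,u=np.nonzero(d>0)
    c,r=ray(p,np.c_[u,v]); X=c+r*d[v,u][:,None]
    out=np.full(d.shape+(3,),np.nan); out[v,u]=X; return out
E
python3 - <<'E'
from h import *
for n in ('top','side'):
    p=env.get_image(n); save(n+'0',p)
    T=np.array(p['world_to_cam']); print(n,-T[:3,:3].T@T[:3,3],T[2,:3])
    for k in ['file_a','clamp_a','pliers_a','file_tray','clamp_box','plier_tray','stand','hook_seat','basket','bail','wedge','bench_block','tins','flux_bottle']:
        print(k,[(np.round(x['uv']).astype(int).tolist(),round(x['conf'],2)) for x in env.spot_point(k,p)])
s=env.observe(); print(s['tool_rot'],s['ft_force'],env.grasp_offset,s['time_s'])
E
```

```text
pics
top [0.47067346 0.02329283 1.66061323] [ 0.0971055   0.00640384 -0.99525349]
file_a [([328, 261], 0.63), ([356, 257], 0.53)]
clamp_a [([371, 254], 0.7), ([434, 264], 0.17)]
pliers_a [([253, 211], 0.47)]
file_tray [([324, 196], 0.58)]
clamp_box [([436, 262], 0.92)]
plier_tray [([408, 208], 0.76), ([434, 266], 0.73)]
stand [([207, 234], 0.81)]
hook_seat [([193, 236], 0.93)]
basket [([250, 248], 0.63)]
bail [([244, 250], 0.88), ([207, 233], 0.39)]
wedge [([373, 195], 0.48)]
bench_block [([298, 166], 0.87)]
tins [([408, 207], 0.74), ([270, 169], 0.6), ([205, 238], 0.32)]
flux_bottle [([333, 171], 0.62), ([296, 166], 0.54)]
side [0.48260883 1.07706603 0.79789385] [ 0.10948176 -0.83549121 -0.53848693]
file_a [([390, 218], 0.72), ([395, 234], 0.53)]
clamp_a [([402, 192], 0.84), ([390, 203], 0.63)]
pliers_a [([384, 250], 0.84), ([321, 304], 0.79), ([319, 196], 0.47)]
file_tray [([317, 232], 0.89)]
clamp_box [([401, 169], 0.67), ([396, 218], 0.63)]
plier_tray [([340, 178], 0.89)]
stand [([354, 366], 0.73)]
hook_seat [([357, 284], 0.9), ([387, 202], 0.59), ([277, 223], 0.23), ([381, 312], 0.17)]
basket [([380, 310], 0.77)]
bail [([380, 277], 0.8), ([353, 365], 0.35)]
wedge [([318, 198], 0.89), ([257, 281], 0.6)]
bench_block [([263, 252], 0.87)]
tins [([354, 366], 0.47), ([263, 254], 0.21)]
flux_bottle [([276, 222], 0.66), ([336, 177], 0.59)]
[[ 9.16404191e-01  4.00254118e-01  8.46857124e-06]
 [ 4.00254118e-01 -9.16404190e-01 -3.65369347e-05]
 [-6.86342442e-06  3.68721806e-05 -9.99999999e-01]] [-0.23375158  0.70434216  1.25497281] 0.0187 1.5
```

Run:
```python
import cv2
a=cv2.imread('pics/top0.png'); c=a[130:310,160:490]; cv2.imwrite('pics/top0c.png',cv2.resize(c,(792,432),interpolation=cv2.INTER_CUBIC))
a=cv2.imread('pics/side0.png'); c=a[130:400,200:500]; cv2.imwrite('pics/side0c.png',cv2.resize(c,(660,594),interpolation=cv2.INTER_CUBIC))
```

```text
(no output)
```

View pics/top0c.png

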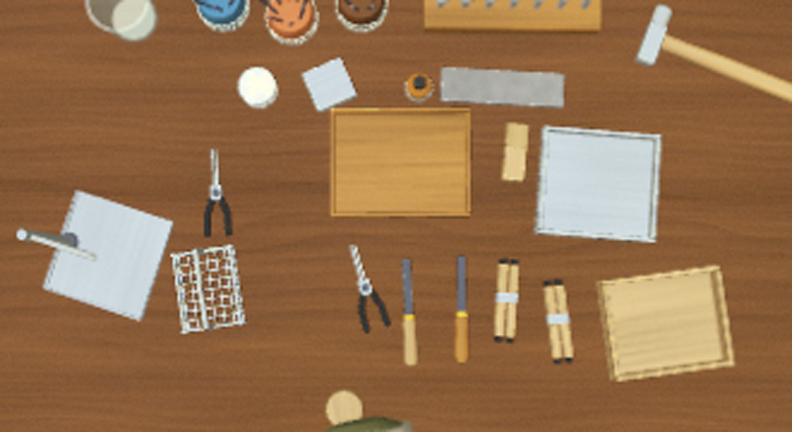

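View pics/side0c.png

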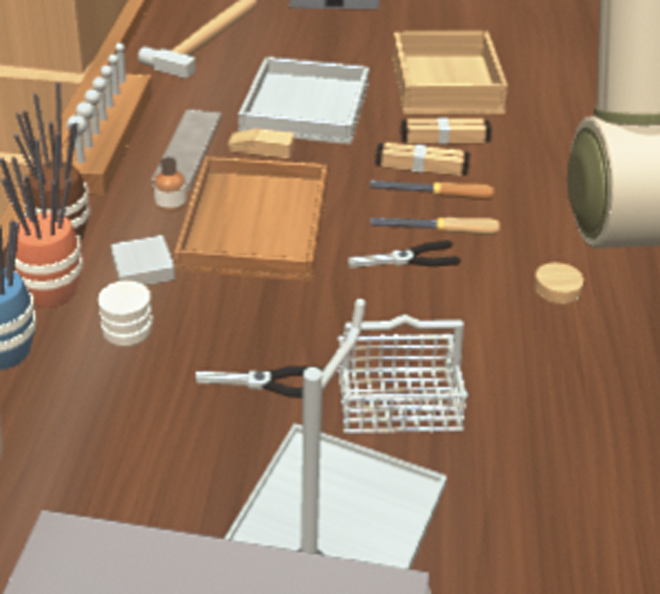

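```bash
cat >> h.py <<'E'
def comps(p,zmin=0.005,zmax=0.3,amin=12,bounds=(0.2,0.75,-0.5,0.6)):
    X=cloud(p); z=X[...,2]; m=(z>zmin)&(z<zmax)&(X[...,0]>bounds[0])&(X[...,0]<bounds[1])&(X[...,1]>bounds[2])&(X[...,1]<bounds[3])
    n,l,st,_=cv2.connectedComponentsWithStats(m.astype(np.uint8),connectivity=8)
    out=[]
    for i in range(1,n):
        if st[i,4]<amin: continue
        P=X[l==i]; r=cv2.minAreaRect((P[:,:2]*1000).astype(np.float32))
        out.append(dict(c=np.round(r[0],1),size=np.round(r[1],1),ang=round(r[2],1),z=np.round(np.percentile(P[:,2],[10,50,95])*1000,1),n=int(st[i,4]),uv=np.round(st[i,:4]),mean=P.mean(0)*1000,P=P))
    return out
E
python3 - <<'E'
from h import *
p=env.get_image('top'); X=cloud(p)
b=X[280:300,330:420,2]; print('bench z',np.nanmean(b),np.nanstd(b))
for o in comps(p): print({k:v for k,v in o.items() if k!='P' and k!='mean'},o['mean'].round(0))
E
```

```text
bench z 0.0007342344310952073 0.006923911843879477
{'c': array([740.9, 206. ]), 'size': array([17.9, 51. ]), 'ang': 0.2, 'z': array([ 7.2, 35.3, 50.6]), 'n': 67, 'uv': array([260, 169,  17,   8], dtype=int32)} [742. 206.  32.]
{'c': array([658.8,  14.4]), 'size': array([237.9, 175.9]), 'ang': 88.4, 'z': array([ 5.8,  9.4, 29.6]), 'n': 1903, 'uv': array([290, 171,  68,  52], dtype=int32)} [659.   5.  13.]
{'c': array([ 738.5, -173.4]), 'size': array([ 21.8, 130.7]), 'ang': 0.2, 'z': array([ 6.3, 10.9, 17. ]), 'n': 84, 'uv': array([358, 172,  38,   7], dtype=int32)} [ 745. -188.   11.]
{'c': array([ 632.8, -291. ]), 'size': array([188.7, 177.8]), 'ang': 84.4, 'z': array([ 5.7,  9.3, 32.1]), 'n': 1544, 'uv': array([382, 179,  56,  53], dtype=int32)} [ 628. -287.   14.]
{'c': array([ 672.9, -167.5]), 'size': array([39.1, 86.7]), 'ang': 85.4, 'z': array([11. , 21.4, 28.7]), 'n': 225, 'uv': array([369, 181,  13,  26], dtype=int32)} [ 672. -165.   20.]
{'c': array([606.5, 276.1]), 'size': array([131.4,  47.3]), 'ang': 15.3, 'z': array([ 6.2,  9.5, 15.8]), 'n': 153, 'uv': array([245, 192,  1
[... 1159 characters left out ...]
ze': array([102.6,  44.9]), 'ang': 18.6, 'z': array([ 5.9,  9.4, 14.7]), 'n': 147, 'uv': array([308, 238,  15,  31], dtype=int32)} [457.  45.  10.]
{'c': array([ 424.9, -382.5]), 'size': array([156.6, 187.4]), 'ang': 9.2, 'z': array([ 5.7, 10.1, 48. ]), 'n': 1466, 'uv': array([408, 239,  58,  52], dtype=int32)} [ 427. -380.   19.]
{'c': array([ 429.4, -228.1]), 'size': array([119.9,  39.8]), 'ang': 2.1, 'z': array([ 9.5, 22.4, 29.5]), 'n': 294, 'uv': array([386, 246,  13,  36], dtype=int32)} [ 430. -225.   21.]
{'c': array([254. ,  57.9]), 'size': array([131.2, 129.1]), 'ang': 71.5, 'z': array([ 20.4, 188.4, 282.9]), 'n': 1365, 'uv': array([288, 290,  47,  54], dtype=int32)} [264.  59. 177.]
```

>>> {"method": "servo_tool", "body": {
  "deltas": "1 0 0 -38 0 0 0.103; 1 0 0 -38 0 0 0.103; 1 0 0 -38 0 0 0.103; 1 0 0 -38 0 0 0.103; 1 17 -32 0 0 0 0; 1 17 -32 0 0 0 0; 1 17 -32 0 0 0 0; 1 17 -32 0 0 0 0"
}}

```text
time_s: 2.22
position: [0.2885, -0.3746, 0.3555]
tool_rot: [[1.0, -0.001, 0.0], [-0.001, -1.0, -0.0], [0.0, 0.0, -1.0]]
ft_force: [0.6, -1.0, 1.0]
grip_width: 0.0856
gripper_force: 0.0
```

>>> {"method": "servo_tool", "body": {
  "deltas": "1 17 -32 0 0 0 0; 1 17 -32 0 0 0 0; 1 17 -32 0 0 0 0; 1 17 -32 0 0 0 0; 1 17 -32 0 0 0 0; 1 17 -32 0 0 0 0; 1 17 -32 0 0 0 0; 1 17 -32 0 0 0 0"
}}

```text
time_s: 2.88
position: [0.4246, -0.1182, 0.3556]
tool_rot: [[1.0, -0.0, 0.0], [-0.0, -1.0, -0.0], [0.0, 0.0, -1.0]]
ft_force: [1.3, -0.5, -0.2]
grip_width: 0.0851
gripper_force: 0.0
```

Run:
```python
from h import *
p=env.get_image('wrist'); save('w1',p)
T=np.array(p['world_to_cam']); print(-T[:3,:3].T@T[:3,3],T[:3,:3].round(2)); X=cloud(p); print(np.nanmin(X[...,0]),np.nanmax(X[...,0]),np.nanmin(X[...,1]),np.nanmax(X[...,1]))
for k in ['file_a','clamp_a','pliers_a','file_tray','plier_tray','clamp_box']:
    for o in env.spot_point(k,p): print(k,np.round(o['uv']),round(o['conf'],2),at_z(p,[o['uv']],0.01)[0].round(4))
```

```text
[ 0.49942217 -0.11857929  0.52530836] [[ 0.   -1.   -0.  ]
 [-0.96 -0.    0.29]
 [-0.29  0.   -0.96]]
-0.1280749188830863 0.6552073235969842 -0.8264558179848498 0.6028684398356949
file_a [304. 136.] 0.7 [ 0.4487 -0.0898  0.01  ]
clamp_a [385. 149.] 0.97 [ 0.4283 -0.2181  0.01  ]
clamp_a [341. 132.] 0.71 [ 0.4539 -0.148   0.01  ]
pliers_a [62. 30.] 0.87 [0.606  0.2668 0.01  ]
pliers_a [212. 121.] 0.75 [0.4713 0.0519 0.01  ]
plier_tray [439.  13.] 0.93 [ 0.6239 -0.2856  0.01  ]
clamp_box [481. 148.] 0.74 [ 0.4306 -0.3717  0.01  ]
```

View pics/w1.png

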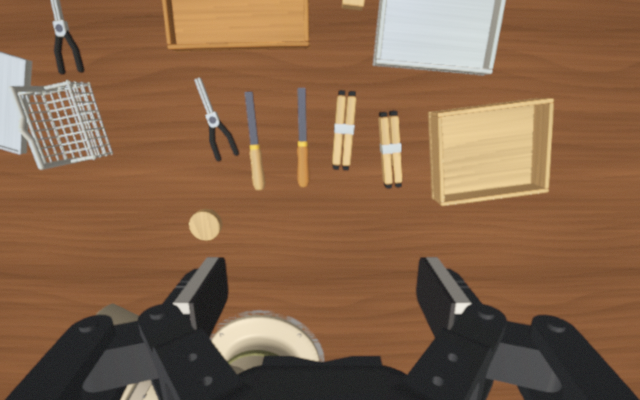

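```bash
cat >> h.py <<'E'
def seg(p,tip,butt,zt,zb,back=None):
    """axis from two pixels; returns tip, butt (mm) and angle"""
    a=at_z(p,[tip],zt)[0]; b=at_z(p,[butt],zb)[0]; d=a-b
    return a[:2]*1000,b[:2]*1000,np.hypot(*d[:2])*1000,np.degrees(np.arctan2(d[1],d[0]))
E
python3 - <<'E'
from h import *
import glob
p=env.get_image('wrist')
for n,t,b,zt,zb in [('fileL',(249,92),(258.5,188.5),.012,.015),('fileR',(302,88),(302.5,186),.012,.015),('clampL',(346.5,91.5),(342,169),.018,.018),('clampR',(388.5,112),(393,187.5),.018,.018),('plL',(198.5,79),(228,156),.01,.008),('plFar',(55,0),(70,73),.008,.008)]:
    a,b,l,g=seg(p,t,b,zt,zb); print(n,a.round(1),b.round(1),'mid',((a+b)/2).round(1),l.round(1),g.round(1))
print('box rim',(at_z(p,[(430,112),(553,99.5),(549,190),(442,204)],.046)[:,:2]*1000).round(0).tolist())
print('file tray front rim',(at_z(p,[(168,48),(308,45)],.028)[:,:2]*1000).round(0).tolist())
print('pl tray front rim',(at_z(p,[(375,66),(493,73)],.03)[:,:2]*1000).round(0).tolist())
E
```

```text
fileL [513.3 -11.4] [363.9 -18.2] mid [438.6 -14.8] 149.5 2.6
fileR [518.7 -91.2] [368.  -89.7] mid [443.4 -90.5] 150.7 -0.6
clampL [ 513.5 -157.5] [ 396.6 -152.9] mid [ 455.1 -155.2] 117.0 -2.3
clampR [ 484.2 -221.6] [ 366.4 -235.6] mid [ 425.3 -228.6] 118.6 6.8
plL [532.6  64.2] [415.8  29.2] mid [474.2  46.7] 121.9 16.7
plFar [646.5 267.7] [545.  264.1] mid [595.8 265.9] 101.6 2.1
box rim [[485.0, -276.0], [505.0, -453.0], [370.0, -474.0], [347.0, -307.0]]
file tray front rim [[574.0, 98.0], [576.0, -102.0]]
pl tray front rim [[548.0, -197.0], [540.0, -368.0]]
```

>>> {"method": "servo_tool", "body": {
  "deltas": "0.5 -0.9 -12.8 38 0 0 -0.045; 0.5 -0.9 -12.8 38 0 0 0; 0.5 -0.9 -12.8 38 0 0 0; 0.5 -0.9 -12.8 38 0 0 0; 0.5 -0.9 -12.8 38 0 0 0; 0.5 -0.9 -12.8 38 0 0 0; 0.5 -0.9 -12.8 38 0 0 0; 0.5 0 -12.8 38 0 0 0",
  "newtons": 40
}}

```text
time_s: 3.95
position: [0.4136, -0.0183, 0.0502]
tool_rot: [[0.999, 0.043, 0.001], [0.043, -0.999, -0.0], [0.001, 0.001, -1.0]]
ft_force: [2.3, -0.8, -0.3]
grip_width: 0.0427
gripper_force: 0.0
```

>>> {"method": "servo_tool", "body": {
  "deltas": "0.5 0 0 24 0 0 0; 0.5 0 0 14 0 0 0; 0.5 0 0 10 0 0 0; 0 0 0 0 0 0 0; 0 0 0 0 0 0 0; 0 0 0 0 0 0 0; 0 0 0 0 0 0 0; 0 0 0 0 0 0 0"
}}

```text
time_s: 4.62
position: [0.4143, -0.0183, 0.0041]
tool_rot: [[0.999, 0.044, 0.001], [0.044, -0.999, -0.001], [0.001, 0.001, -1.0]]
ft_force: [-0.5, 0.7, 0.5]
grip_width: -0.0002
gripper_force: 0.0
```

Run:
```python
from h import *
p=env.get_image('wrist'); save('w2',p)
p=env.get_image('top')
for k in ['file_a']:
    for o in env.spot_point(k,p): print(k,np.round(o['uv']),round(o['conf'],2),at_z(p,[o['uv']],0.0)[0].round(4))
```

```text
file_a [295. 165.] 0.68 [0.7728 0.1142 0.    ]
file_a [355. 255.] 0.52 [ 0.4577 -0.0974  0.    ]
file_a [331. 262.] 0.4 [ 0.4332 -0.0143  0.    ]
```

View pics/w2.png

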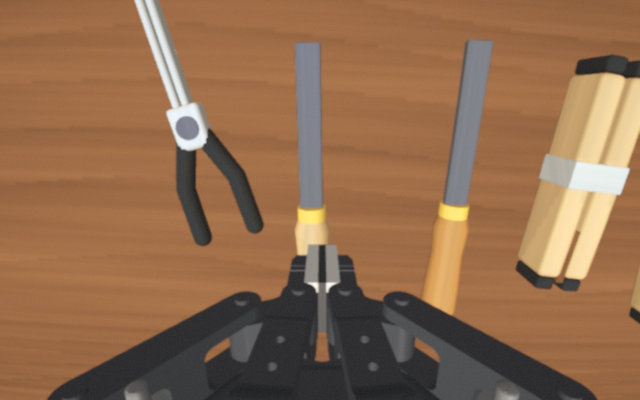

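Run:
```python
from h import *
p=env.get_image('wrist'); s=env.observe(); print(s['position'],s['time_s'])
print(proj(p,[s['position'],s['position']+np.array([0,0,.02])]))
print((at_z(p,[(308,43),(311.5,207),(312,222),(478,41),(454,205)],.012)*1000).round(1))
print((at_z(p,[(296,240),(328,240)],.016)*1000).round(1))
print((at_z(p,[(296,240),(328,240)],.005)*1000).round(1))
X=cloud(p)
for uv in [(312,240),(330,262),(312,262),(312,150),(450,240),(440,270),(360,200)]: print(uv,X[uv[1]-2:uv[1]+3,uv[0]-2:uv[0]+3].reshape(-1,3).mean(0).round(3))
```

```text
[ 0.41404754 -0.01801926  0.00368983] 4.8167
[[321.15897853 239.84762253]
 [321.05198057 255.81855948]]
[[514.5  -7.4  12. ]
 [436.  -12.   12. ]
 [427.7 -12.6  12. ]
 [519.6 -85.2  12. ]
 [440.6 -86.5  12. ]]
[[418.7  -4.6  16. ]
 [419.5 -21.4  16. ]]
[[413.9  -3.9   5. ]
 [414.7 -21.8   5. ]]
(312, 240) [ 0.42  -0.013  0.018]
(330, 262) [ 0.426 -0.021  0.053]
(312, 262) [ 0.426 -0.014  0.053]
(312, 150) [ 0.466 -0.011  0.012]
(450, 240) [ 0.423 -0.085  0.017]
(440, 270) [ 0.405 -0.083  0.016]
(360, 200) [ 0.437 -0.039 -0.001]
```

Run:
```python
from h import *
p=env.get_image('wrist'); s=env.observe(); print(s['position'],s['time_s'],s['grip_width'],s['gripper_force'],s['ft_force'],s['wrist_torque'])
X=cloud(p)
for u in (300,308,316,328,336,344): print(u,[(v,)+tuple((X[v,u]*1000).round(0)) for v in range(236,290,6)])
c=p['img'][180:330,220:420]; cv2.imwrite('pics/w2c.png',cv2.cvtColor(cv2.resize(c,(800,600),interpolation=cv2.INTER_CUBIC),cv2.COLOR_RGB2BGR))
```

```text
[ 0.41397577 -0.01799139  0.00361532] 4.8667 -7.570160402675509e-05 0.0 [-0.49463011 -1.10254016  0.90629615] [-0.04480652  0.02713708 -0.00619565]
300 [(236, np.float64(421.0), np.float64(-7.0), np.float64(16.0)), (242, np.float64(417.0), np.float64(-7.0), np.float64(15.0)), (248, np.float64(413.0), np.float64(-7.0), np.float64(14.0)), (254, np.float64(409.0), np.float64(-7.0), np.float64(13.0)), (260, np.float64(421.0), np.float64(-8.0), np.float64(42.0)), (266, np.float64(421.0), np.float64(-9.0), np.float64(49.0)), (272, np.float64(421.0), np.float64(-9.0), np.float64(53.0)), (278, np.float64(421.0), np.float64(-9.0), np.float64(58.0)), (284, np.float64(427.0), np.float64(-10.0), np.float64(73.0))]
308 [(236, np.float64(422.0), np.float64(-11.0), np.float64(19.0)), (242, np.float64(419.0), np.float64(-11.0), np.float64(17.0)), (248, np.float64(425.0), np.float64(-12.0), np.float64(39.0)), (254, np.float64(425.0), np.float64(-12.0), np.float64(45.0)), (260, np.float64(425.0), np.float64(-12.0), np.float64(51.0)), (266, np.float64(425.0), np.float64(-12.0), np.float64(56.0)), (272,
[... 1771 characters left out ...]
), (278, np.float64(426.0), np.float64(-23.0), np.float64(66.0)), (284, np.float64(427.0), np.float64(-23.0), np.float64(71.0))]
344 [(236, np.float64(415.0), np.float64(-31.0), np.float64(-2.0)), (242, np.float64(411.0), np.float64(-31.0), np.float64(-1.0)), (248, np.float64(408.0), np.float64(-32.0), np.float64(-1.0)), (254, np.float64(404.0), np.float64(-32.0), np.float64(-0.0)), (260, np.float64(422.0), np.float64(-28.0), np.float64(43.0)), (266, np.float64(422.0), np.float64(-28.0), np.float64(48.0)), (272, np.float64(421.0), np.float64(-27.0), np.float64(53.0)), (278, np.float64(422.0), np.float64(-27.0), np.float64(58.0)), (284, np.float64(428.0), np.float64(-26.0), np.float64(73.0))]
```

View pics/w2c.png

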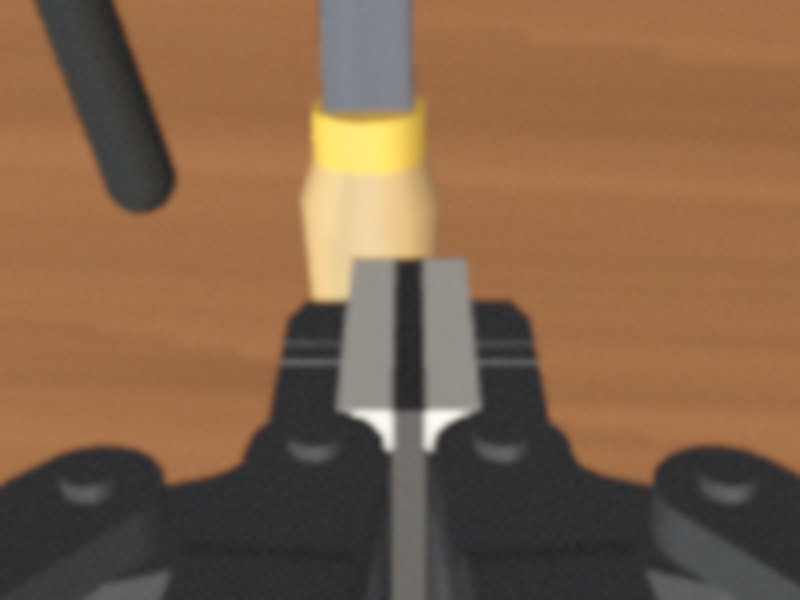

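>>> {"method": "servo_tool", "body": {
  "deltas": "0.5 1 -5 0 0 0 0; 0.5 0 0 0 0 0 0; 0.5 0 0 0 0 0 0; 0.5 0 0 10 0 0 0; 0.5 0 0 8 0 0 0; 0.5 0 0 0 0 0 0"
}}

```text
time_s: 5.37
position: [0.414, -0.0127, -0.0157]
tool_rot: [[0.999, 0.045, -0.002], [0.045, -0.999, 0.001], [-0.002, -0.001, -1.0]]
ft_force: [-0.4, 0.7, -0.1]
grip_width: 0.0424
gripper_force: 0.0
```

Run:
```python
from h import *
p=env.get_image('wrist'); save('w3',p); s=env.observe(); print(s['position'],s['time_s'],s['grip_width'],s['ft_force'])
X=cloud(p); z=X[...,2]
m=(abs(X[...,0]-s['position'][0]-.011)<.004)&(abs(X[...,1]-s['position'][1])<.05)&(z<.08)
for u in range(260,390,6): 
    v=np.nonzero(m[235:,u]&(z[235:,u]>.012))[0]; print(u,v[:1]+235, (X[v[0]+235,u]*1000).round(0) if len(v) else '')
```

```text
[ 0.41416873 -0.01277918 -0.01518238] 5.4167 0.042700887432164124 [ 0.19430986 -0.73892931 -0.53778495]
260 [247] [424.  16.  19.]
266 [246] [424.  13.  18.]
272 [246] [425.  10.  18.]
278 [] 
284 [] 
290 [] 
296 [] 
302 [] 
308 [235] [429.  -6.  13.]
314 [238] [429.  -9.  16.]
320 [239] [428. -12.  16.]
326 [239] [429. -14.  16.]
332 [237] [429. -17.  15.]
338 [240] [427. -20.  12.]
344 [] 
350 [] 
356 [] 
362 [] 
368 [246] [426. -34.  17.]
374 [246] [427. -36.  18.]
380 [246] [427. -39.  17.]
386 [254] [427. -40.  26.]
```

View pics/w3.png

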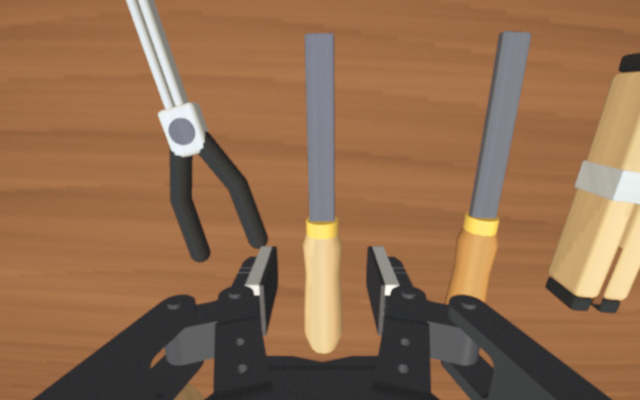

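>>> {"method": "servo_tool", "body": {
  "deltas": "0.5 0 0 8 0 0 0; 0.5 0 0 5 0 0 0; 0 0 0 0 0 0 0; 0 0 0 0 0 0 0; 0 0 0 0 0 0 0; 0 0 0 0 0 0 0; 0 0 0 -5 0 0 0; 0 0 0 -15 0 0 0"
}}

```text
time_s: 6.08
position: [0.4136, -0.0126, -0.0083]
tool_rot: [[0.999, 0.045, -0.003], [0.045, -0.999, 0.001], [-0.003, -0.001, -1.0]]
ft_force: [0.4, 0.1, -0.7]
grip_width: 0.0192
gripper_force: 39.1
```

>>> {"method": "servo_tool", "body": {
  "deltas": "0 0 0 -12 0 0 -0.117; 0 0 0 -12 0 0 -0.117; 0 0 0 -12 0 0 -0.117; 0 0 0 -12 0 0 -0.117; 0 0 0 -12 0 0 -0.117; 0 0 0 -12 0 0 -0.117; 0 0 0 -12 0 0 -0.117; 0 0 0 -12 0 0 -0.117"
}}

```text
time_s: 6.75
position: [0.4143, -0.0128, 0.0892]
tool_rot: [[0.552, 0.834, -0.0], [0.834, -0.552, 0.0], [-0.0, -0.0, -1.0]]
ft_force: [-0.4, -0.8, -0.1]
grip_width: 0.0191
gripper_force: 39.0
```

>>> {"method": "servo_tool", "body": {
  "deltas": "0 0 0 0 0 0 -0.117; 0 0 0 0 0 0 -0.117; 0 0 0 0 0 0 -0.117; 0 0 0 0 0 0 -0.117; 0 0 0 0 0 0 -0.121; 0 -2 36 0 0 0 0; 0 -2 36 0 0 0 0; 0 -2 36 0 0 0 0"
}}

```text
time_s: 7.42
position: [0.5237, -0.0189, 0.0888]
tool_rot: [[0.001, 1.0, -0.0], [1.0, -0.001, 0.0], [0.0, -0.0, -1.0]]
ft_force: [-0.9, -0.3, 0.1]
grip_width: 0.0191
gripper_force: 39.2
```

Run:
```python
from h import *
p=env.get_image('wrist'); save('w4',p); s=env.observe(); print(s['position'],s['tool_rot'].round(3).tolist(),s['time_s'],s['grip_width'],s['ft_force'])
p=env.get_image('top')
for k in ['file_tray','plier_tray','clamp_box']:
    for o in env.spot_point(k,p): print(k,np.round(o['uv']),round(o['conf'],2),at_z(p,[o['uv']],0.0)[0].round(4))
```

```text
[ 0.53002796 -0.02015129  0.08889667] [[0.002, 1.0, 0.006], [1.0, -0.002, -0.001], [-0.001, 0.006, -1.0]] 7.4667 0.019167729000397916 [ 3.14570828 -3.0448022  -1.2683925 ]
file_tray [324. 200.] 0.62 [0.6484 0.0112 0.    ]
plier_tray [407. 207.] 0.86 [ 0.6259 -0.2807  0.    ]
plier_tray [433. 263.] 0.67 [ 0.4304 -0.3718  0.    ]
plier_tray [389. 261.] 0.51 [ 0.4363 -0.2173  0.    ]
clamp_box [432. 261.] 0.91 [ 0.4366 -0.369   0.    ]
```

View pics/w4.png

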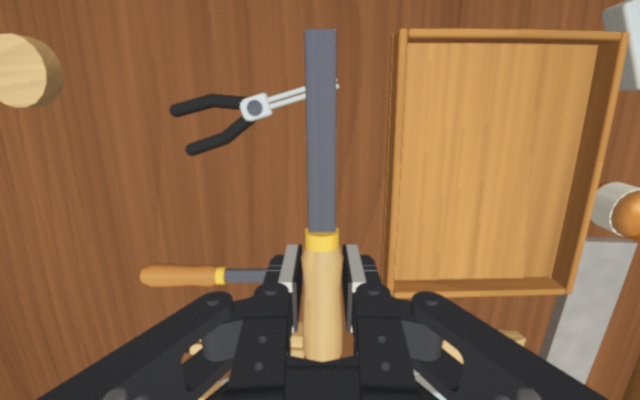

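Run:
```python
from h import *
p=env.get_image('wrist')
r=at_z(p,[(399,31),(627,34),(575,294),(383,297)],.028)[:,:2]*1000; print(r.round(0).tolist(),r.mean(0), env.observe()['position'])
```

```text
[[572.0, 100.0], [726.0, 102.0], [733.0, -95.0], [572.0, -96.0]] [650.88881825   2.59596034] [ 0.5215597  -0.01877967  0.08834895]
```

>>> {"method": "servo_tool", "body": {
  "deltas": "0 0 35 0 0 0 0; 0 0 36 0 0 0 0; 0 0 35 0 0 0 0; 0 0 0 36 0 0 0; 0 0 0 36 0 0 0; 0 0 0 20 0 0 0; 0 0 0 10 0 0 0; 0 0 0 6 0 0 0"
}}

```text
time_s: 8.38
position: [0.6276, -0.0191, -0.0204]
tool_rot: [[0.001, 1.0, -0.002], [1.0, -0.001, 0.0], [0.0, -0.002, -1.0]]
ft_force: [0.4, 0.1, -0.2]
grip_width: 0.0193
gripper_force: 39.5
```

>>> {"method": "servo_tool", "body": {
  "deltas": "0 0 0 0 0 0 0; 0.4 0 0 0 0 0 0; 0.4 0 0 0 0 0 0; 0.4 0 0 0 0 0 0; 0.4 0 0 -20 0 0 0; 0.4 0 0 -40 0 0 0; 0.4 0 0 -40 0 0 0; 0.4 0 0 -40 0 0 0"
}}

```text
time_s: 9.05
position: [0.6284, -0.0191, 0.123]
tool_rot: [[0.001, 1.0, 0.001], [1.0, -0.001, -0.0], [-0.0, 0.001, -1.0]]
ft_force: [0.8, -0.7, -1.2]
grip_width: 0.0344
gripper_force: 0.0
```

>>> {"method": "servo_tool", "body": {
  "deltas": "0.5 -11.5 -34.7 0 0 0 0; 0.5 -11.5 -34.7 0 0 0 0; 0.5 -11.5 -34.7 0 0 0 0; 0.5 -11.5 -34.7 0 0 0 0; 0.5 -11.5 -34.7 0 0 0 0; 0.5 -11.5 -34.7 0 0 0 0; 0.5 0 0 0 0 0 0.12; 0.5 0 0 0 0 0 0.12"
}}

```text
time_s: 9.72
position: [0.4192, -0.0884, 0.1216]
tool_rot: [[0.246, 0.969, 0.002], [0.969, -0.246, -0.001], [-0.0, 0.002, -1.0]]
ft_force: [0.7, -0.1, 0.9]
grip_width: 0.0427
gripper_force: 0.0
```

>>> {"method": "servo_tool", "body": {
  "deltas": "0.5 0 0 0 0 0 0.12; 0.5 0 0 0 0 0 0.12; 0.5 0 0 0 0 0 0.12; 0.5 0 0 0 0 0 0.12; 0.5 0 0 0 0 0 0.12; 0.5 0 0 0 0 0 0.12; 0.5 0 0 0 0 0 0.12; 0.5 0 0 0 0 0 0.12"
}}

```text
time_s: 10.38
position: [0.4206, -0.088, 0.1213]
tool_rot: [[0.935, 0.356, 0.002], [0.356, -0.935, -0.001], [0.001, 0.001, -1.0]]
ft_force: [0.5, -0.4, -0.1]
grip_width: 0.0426
gripper_force: 0.0
```

>>> {"method": "servo_tool", "body": {
  "deltas": "0.5 0 0 0 0 0 0.12; 0.5 0 0 0 0 0 0.12; 0.5 0 0 0 0 0 0.12; 0.5 0 0 0 0 0 0; 0.5 0 0 0 0 0 0"
}}

```text
time_s: 10.8
position: [0.4205, -0.088, 0.121]
tool_rot: [[1.0, 0.013, 0.001], [0.013, -1.0, -0.001], [0.001, 0.001, -1.0]]
ft_force: [0.7, 0.7, -0.2]
grip_width: 0.0428
gripper_force: 0.0
```

```bash
cat >> h.py <<'E'
def find(p,near,R=80,zmin=.005,zmax=.034):
    """component nearest to 'near' (mm) in the depth picture: rect centre, size, long-axis angle; axis ends"""
    X=cloud(p); z=X[...,2]; m=(z>zmin)&(z<zmax)&(np.hypot(X[...,0]*1e3-near[0],X[...,1]*1e3-near[1])<R*1.6)
    m=cv2.morphologyEx(m.astype(np.uint8),cv2.MORPH_OPEN,np.ones((3,3),np.uint8))
    n,l,st,_=cv2.connectedComponentsWithStats(m)
    res=[]
    for i in range(1,n):
        if st[i,4]<150: continue
        P=X[l==i]*1000; r=cv2.minAreaRect(P[:,:2].astype(np.float32))
        (w,h),a=r[1],r[2]
        if h>w: a+=90; w,h=h,w
        a=(a+90)%180-90
        vx=cv2.fitLine(P[:,:2].astype(np.float32),cv2.DIST_HUBER,0,.01,.01).ravel()
        b=np.degrees(np.arctan2(vx[1],vx[0])); b=(b+90)%180-90
        res.append((np.hypot(*(np.array(r[0])-near)),np.round(r[0],1),np.round((w,h),1),round(a,1),'line',round(float(b),1),vx[2:].round(1),'z95',P[:,2].max().round(1)))
    return sorted(res,key=lambda t:t[0])
def st():
    s=env.observe(); R=s['tool_rot']; print('t',round(s['time_s'],2),'pos',(s['position']*1000).round(1),'psi',round(float(np.degrees(np.arctan2(R[1,0],R[0,0]))),1),'w',round(s['grip_width']*1000,1),'f',np.round(s['ft_force'],1)); return s
E
python3 - <<'E'
from h import *
st()
p=env.get_image('wrist'); save('w5',p)
for n in [(440,-88),(455,-155),(425,-228),(480,47)]: print(n,*find(p,n)[:2],sep='\n  ')
E
```

```text
t 10.8 pos [420.5 -88.  121. ] psi 0.8 w 42.8 f [ 0.7  0.7 -0.2]
(440, -88)
  (np.float64(4.738045867530348), array([444.6, -86.8]), array([151.6,  18.5]), 1.2, 'line', 0.4, array([447.6, -87.5], dtype=float32), 'z95', np.float64(20.3))
  (np.float64(65.92792116929107), array([ 457.3, -151.6]), array([119.5,  28.9]), -3.5, 'line', -4.0, array([ 458.6, -150.4], dtype=float32), 'z95', np.float64(25.6))
(455, -155)
  (np.float64(4.068284632463908), array([ 457.3, -151.6]), array([119.5,  28.9]), -3.5, 'line', -4.0, array([ 458.6, -150.4], dtype=float32), 'z95', np.float64(25.6))
  (np.float64(69.00521452927806), array([444.6, -86.8]), array([151.6,  18.5]), 1.2, 'line', 0.4, array([447.6, -87.5], dtype=float32), 'z95', np.float64(20.3))
(425, -228)
  (np.float64(3.3682810716954252), array([ 427.6, -225.9]), array([120.4,  29.4]), 7.4, 'line', 6.8, array([ 430.1, -221.9], dtype=float32), 'z95', np.float64(25.5))
  (np.float64(68.15802508382666), array([ 423.9, -296.1]), array([149.6,  48.2]), -11.6, 'line', 7.6, array([ 421.8, -293.7], dtype=float32), 'z95', np.float64(34.0))
(480, 47)
  (np.float64(6.439870399386175), array([474.5,  50.4]), array([126.8,  40.2]), 16.0, 'line', 17.8, array([488.9,  54.5], dtype=float32), 'z95', np.float64(11.3))
```

View pics/w5.png

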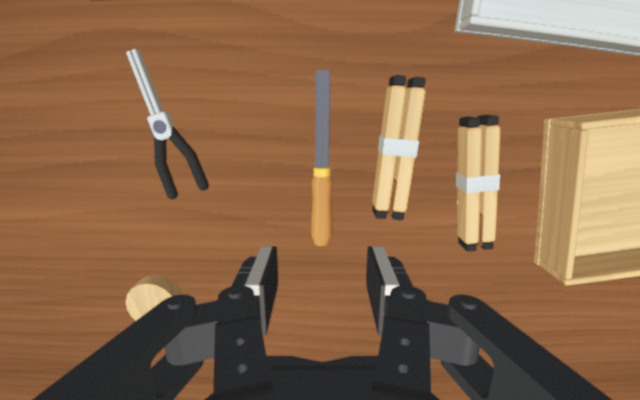

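>>> {"method": "servo_tool", "body": {
  "deltas": "0.5 3 0 40 0 0 0; 0.5 0 0 40 0 0 0; 0.5 0 0 40 0 0 0; 0.5 0 0 18 0 0 0; 0.5 0 0 10 0 0 0; 0.5 0 0 2 0 0 0; 0 0 0 0 0 0 0; 0 0 0 0 0 0 0"
}}

```text
time_s: 11.52
position: [0.425, -0.0888, -0.0278]
tool_rot: [[1.0, 0.013, 0.004], [0.013, -1.0, -0.002], [0.004, 0.002, -1.0]]
ft_force: [-1.3, 6.0, 31.6]
grip_width: 0.02
gripper_force: 27.4
```

>>> {"method": "servo_tool", "body": {
  "deltas": "0 0 0 0 0 0 0; 0 0 0 0 0 0 0; 0 0 0 -5 0 0 0; 0 0 0 -25 0 0 -0.12; 0 0 0 -25 0 0 -0.12; 0 0 0 -25 0 0 -0.12; 0 0 0 -20 0 0 -0.12; 0 0 0 -20 0 0 -0.12"
}}

```text
time_s: 12.18
position: [0.4234, -0.0879, 0.092]
tool_rot: [[0.815, 0.58, 0.001], [0.58, -0.815, -0.0], [0.0, 0.001, -1.0]]
ft_force: [-0.4, -0.8, -1.0]
grip_width: 0.0189
gripper_force: 39.8
```

>>> {"method": "servo_tool", "body": {
  "deltas": "0 0 0 0 0 0 -0.12; 0 0 0 0 0 0 -0.12; 0 0 0 0 0 0 -0.12; 0 0 0 0 0 0 -0.12; 0 0 0 0 0 0 -0.12; 0 0 0 0 0 0 -0.12; 0 0 0 0 0 0 -0.12; 0 0 0 0 0 0 -0.12"
}}

```text
time_s: 12.85
position: [0.4234, -0.0879, 0.0906]
tool_rot: [[-0.008, 1.0, 0.0], [1.0, 0.008, -0.0], [-0.0, 0.0, -1.0]]
ft_force: [-0.2, 0.8, -1.5]
grip_width: 0.0191
gripper_force: 39.8
```

>>> {"method": "servo_tool", "body": {
  "deltas": "0 9.5 37 0 0 0 0; 0 9.5 37 0 0 0 0; 0 9.5 37 0 0 0 0; 0 9.5 37 0 0 0 0; 0 9.5 37 0 0 0 0; 0 9.5 37 0 0 0 0; 0 9.5 37 0 0 0 0.008; 0 0 0 0 0 0 0"
}}

```text
time_s: 13.52
position: [0.6872, -0.02, 0.0893]
tool_rot: [[0.005, 1.0, 0.003], [1.0, -0.005, 0.0], [0.0, 0.003, -1.0]]
ft_force: [0.6, -0.4, -1.1]
grip_width: 0.0191
gripper_force: 39.8
```

Run:
```python
from h import *
st()
p=env.get_image('wrist'); save('w6',p)
for n in [(628,2)]: print(n,*find(p,n,zmin=.0095,zmax=.03)[:3],sep='\n  ')
```

```text
t 13.52 pos [687.2 -20.   89.3] psi 89.7 w 19.1 f [ 0.6 -0.4 -1.1]
(628, 2)
  (np.float64(3.3653826634189246), array([629.8,   4.9]), array([152.1,  18.2]), -89.6, 'line', -89.2, array([630.5,   8.4], dtype=float32), 'z95', np.float64(26.0))
  (np.float64(16.743591767397003), array([644.7,   1.8]), array([203. , 138.2]), -89.3, 'line', 83.6, array([586.3,  -8.8], dtype=float32), 'z95', np.float64(29.5))
  (np.float64(102.61549370734355), array([730.5,   6.2]), array([154.3,   6.7]), -89.3, 'line', -89.1, array([729. ,  13.5], dtype=float32), 'z95', np.float64(29.2))
```

View pics/w6.png

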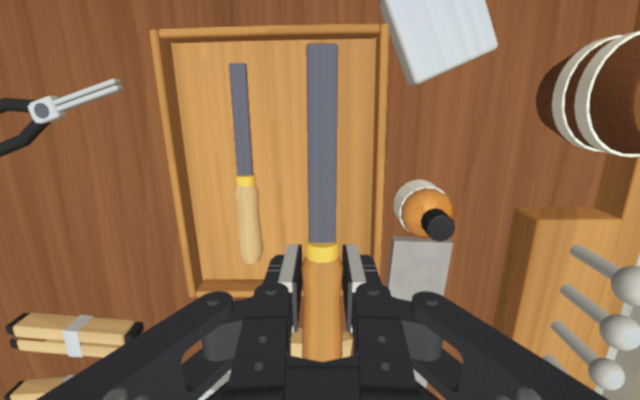

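>>> {"method": "servo_tool", "body": {
  "deltas": "0 0 -5 0 0 0 0; 0 0 0 36 0 0 0; 0 0 0 36 0 0 0; 0 0 0 20 0 0 0; 0 0 0 11 0 0 0; 0 0 0 6 0 0 0; 0 0 0 0 0 0 0; 0.4 0 0 0 0 0 0"
}}

```text
time_s: 14.23
position: [0.678, -0.022, -0.0169]
tool_rot: [[0.009, 1.0, 0.002], [1.0, -0.009, -0.0], [-0.0, 0.002, -1.0]]
ft_force: [-0.8, 0.5, 0.1]
grip_width: 0.0299
gripper_force: 0.0
```

>>> {"method": "servo_tool", "body": {
  "deltas": "0.4 0 0 0 0 0 0; 0.4 0 0 0 0 0 0; 0.4 0 0 -15 0 0 0; 0.4 0 0 -40 0 0 0; 0.4 0 0 -40 0 0 0; 0.4 0 0 -40 0 0 0; 0.6 -12.5 -37 0 0 0 0; 0.6 -12.5 -37 0 0 0 0"
}}

```text
time_s: 14.9
position: [0.6052, -0.0464, 0.1202]
tool_rot: [[0.007, 1.0, 0.009], [1.0, -0.007, -0.003], [-0.003, 0.009, -1.0]]
ft_force: [-0.4, -0.8, -1.2]
grip_width: 0.0509
gripper_force: 0.0
```

>>> {"method": "servo_tool", "body": {
  "deltas": "0.6 -12.5 -37 0 0 0 0; 0.6 -12.5 -37 0 0 0 0; 0.6 -12.5 -37 0 0 0 0; 0.6 -12.5 -37 0 0 0 0; 0.6 -10 0 0 0 0 0.12; 0.6 0 0 0 0 0 0.12; 0.6 0 0 0 0 0 0.12; 0.6 0 0 0 0 0 0.12"
}}

```text
time_s: 15.57
position: [0.4548, -0.105, 0.1174]
tool_rot: [[0.475, 0.88, 0.002], [0.88, -0.475, -0.001], [0.0, 0.002, -1.0]]
ft_force: [-0.7, -1.0, -0.5]
grip_width: 0.0513
gripper_force: 0.0
```

>>> {"method": "servo_tool", "body": {
  "deltas": "0.6 0 0 0 0 0 0.12; 0.6 0 0 0 0 0 0.12; 0.6 0 0 0 0 0 0.12; 0.6 0 0 0 0 0 0.12; 0.6 0 0 0 0 0 0.12; 0.6 0 0 0 0 0 0.12; 0.6 0 0 0 0 0 0.12; 0.6 0 0 0 0 0 0.12"
}}

```text
time_s: 16.23
position: [0.455, -0.1047, 0.1173]
tool_rot: [[0.993, 0.116, 0.002], [0.116, -0.993, -0.001], [0.002, 0.001, -1.0]]
ft_force: [0.9, -0.5, -0.7]
grip_width: 0.0514
gripper_force: 0.0
```

>>> {"method": "servo_tool", "body": {
  "deltas": "0.6 10 15 0 0 0 0.12; 0.6 10 15 0 0 0 0.06; 0.6 0 0 0 0 0 0"
}}

```text
time_s: 16.48
position: [0.4783, -0.1355, 0.1174]
tool_rot: [[0.998, -0.062, 0.003], [-0.062, -0.998, -0.002], [0.003, 0.002, -1.0]]
ft_force: [-1.0, 0.3, -0.4]
grip_width: 0.0515
gripper_force: 0.0
```

Run:
```python
from h import *
st()
p=env.get_image('wrist')
for n in [(457,-152),(428,-225)]: print(n,*find(p,n)[:1],sep='\n  ')
save('w7',p)
q=env.get_image('top')
for n in [(628,2),(682,2)]: print(n,*find(q,n,zmin=.014,zmax=.03)[:2],sep='\n  ')
```

```text
t 16.48 pos [ 478.3 -135.5  117.4] psi -3.6 w 51.5 f [-1.   0.3 -0.4]
(457, -152)
  (np.float64(0.5002879797965782), array([ 457.4, -151.8]), array([119.4,  28.6]), -3.6, 'line', -5.0, array([ 460. , -152.7], dtype=float32), 'z95', np.float64(25.2))
(428, -225)
  (np.float64(1.2404217090449208), array([ 427.8, -226.2]), array([120.5,  28.9]), 6.9, 'line', 11.1, array([ 433.9, -225.6], dtype=float32), 'z95', np.float64(25.4))
(628, 2)
(682, 2)
```

>>> {"method": "servo_tool", "body": {
  "deltas": "0.6 -19.8 17.6 0 0 0 0; 0.6 0 0 40 0 0 0; 0.6 0 0 40 0 0 0; 0.6 0 0 35 0 0 0; 0.6 0 0 15 0 0 0; 0.6 0 0 8 0 0 0; 0 0 0 0 0 0 0; 0 0 0 0 0 0 0"
}}

```text
time_s: 17.25
position: [0.4561, -0.1497, -0.0207]
tool_rot: [[0.998, -0.057, 0.001], [-0.057, -0.998, -0.001], [0.001, 0.001, -1.0]]
ft_force: [-0.4, -0.9, 0.1]
grip_width: 0.0279
gripper_force: 0.4
```

>>> {"method": "servo_tool", "body": {
  "deltas": "0 0 0 0 0 0 0; 0 0 0 0 0 0 0; 0 0 0 -5 0 0 0; 0 0 0 -25 0 0 0.12; 0 0 0 -30 0 0 0.12; 0 0 0 -30 0 0 0.12; 0 0 0 -30 0 0 0.12; 0 0 0 -30 0 0 0.12"
}}

```text
time_s: 17.92
position: [0.4554, -0.1495, 0.1309]
tool_rot: [[0.788, -0.616, 0.001], [-0.616, -0.788, -0.001], [0.001, -0.0, -1.0]]
ft_force: [0.7, -0.1, -0.9]
grip_width: 0.0271
gripper_force: 39.7
```

>>> {"method": "servo_tool", "body": {
  "deltas": "0 0 0 0 0 0 0.12; 0 0 0 0 0 0 0.12; 0 0 0 0 0 0 0.12; 0 0 0 0 0 0 0.12; 0 0 0 0 0 0 0.12; 0 0 0 0 0 0 0.12; 0 0 0 0 0 0 0.06; 0 0 0 0 0 0 0"
}}

```text
time_s: 18.58
position: [0.4556, -0.1496, 0.1292]
tool_rot: [[0.13, -0.991, 0.001], [-0.991, -0.13, -0.001], [0.001, -0.001, -1.0]]
ft_force: [0.5, 0.6, -0.6]
grip_width: 0.027
gripper_force: 39.7
```

Run:
```python
from h import *
st()
p=env.get_image('wrist'); save('w8',p)
X=cloud(p)*1000; m=(X[...,2]>40)&(X[...,2]<49)&(X[...,0]>300)&(X[...,0]<560)&(X[...,1]<-262)
P=X[m]; r=cv2.minAreaRect(P[:,:2].astype(np.float32)); print(m.sum(),r)
```

```text
t 18.58 pos [ 455.6 -149.6  129.2] psi -82.5 w 27.0 f [ 0.5  0.6 -0.6]
2089 ((415.8521423339844, -297.1943054199219), (142.35169982910156, 7.900992393493652), 8.350346565246582)
```

View pics/w8.png

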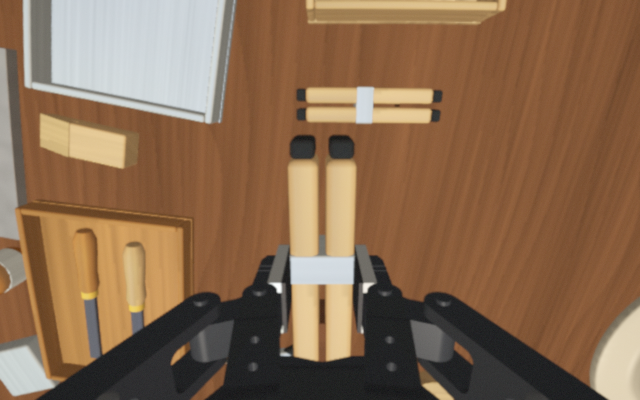

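>>> {"method": "servo_tool", "body": {
  "deltas": "0 37.1 4.9 0 0 0 -0.014; 0 37.1 4.9 0 0 0 0; 0 37.1 4.9 0 0 0 0; 0 37.1 4.9 0 0 0 0; 0 37.1 4.9 0 0 0 0; 0 36 2 0 0 0 0; 0 0 0 40 0 0 0; 0 0 0 20 0 0 0"
}}

```text
time_s: 19.3
position: [0.4605, -0.3742, 0.0662]
tool_rot: [[0.146, -0.989, -0.0], [-0.989, -0.146, 0.001], [-0.001, 0.0, -1.0]]
ft_force: [-0.2, 1.0, -2.1]
grip_width: 0.0269
gripper_force: 39.6
```

Run:
```python
from h import *
st()
p=env.get_image('wrist'); save('w9',p)
X=cloud(p)*1000; m=(X[...,2]>41)&(X[...,2]<49)&(X[...,0]>300)&(X[...,0]<560)&(X[...,1]<-262)
P=X[m]; r=cv2.minAreaRect(P[:,:2].astype(np.float32)); print(m.sum(),r)
```

```text
t 19.3 pos [ 460.5 -374.2   66.2] psi -81.6 w 26.9 f [-0.2  1.  -2.1]
6900 ((426.5831604003906, -378.83282470703125), (142.46640014648438, 169.83412170410156), 7.861932277679443)
```

>>> {"method": "servo_tool", "body": {
  "deltas": "0 0 6 20 0 0 0; 0 0 0 30 0 0 0; 0 0 0 18 0 0 0; 0 0 0 10 0 0 0; 0 0 0 0 0 0 0; 0.4 0 0 0 0 0 0; 0.4 0 0 0 0 0 0; 0.4 0 0 0 0 0 0"
}}

```text
time_s: 20.02
position: [0.456, -0.3742, -0.008]
tool_rot: [[0.147, -0.989, 0.002], [-0.989, -0.147, -0.002], [0.002, -0.001, -1.0]]
ft_force: [0.2, 0.1, -0.5]
grip_width: 0.0344
gripper_force: 0.0
```

>>> {"method": "servo_tool", "body": {
  "deltas": "0.4 0 0 -20 0 0 0; 0.4 0 0 -40 0 0 0; 0.4 0 0 -40 0 0 0; 0.4 0 0 -40 0 0 0; 0.6 -37 0 0 0 0 0; 0.6 -37 0 0 0 0 0; 0.6 -37 0 0 0 0 0; 0.6 -37 0 0 0 0 0"
}}

```text
time_s: 20.68
position: [0.4334, -0.2258, 0.1316]
tool_rot: [[0.146, -0.989, 0.002], [-0.989, -0.146, -0.001], [0.002, -0.002, -1.0]]
ft_force: [0.6, -0.8, 0.1]
grip_width: 0.0511
gripper_force: 0.0
```

>>> {"method": "servo_tool", "body": {
  "deltas": "0.6 0 0 0 0 0 -0.12; 0.6 0 0 0 0 0 -0.12; 0.6 0 0 0 0 0 -0.12; 0.6 0 0 0 0 0 -0.12; 0.6 0 0 0 0 0 -0.12; 0.6 0 0 0 0 0 -0.12; 0.6 0 0 0 0 0 -0.12; 0.6 0 0 0 0 0 -0.12"
}}

```text
time_s: 21.35
position: [0.434, -0.2273, 0.1315]
tool_rot: [[0.897, -0.442, 0.001], [-0.442, -0.897, -0.001], [0.002, 0.001, -1.0]]
ft_force: [0.1, 0.2, -0.9]
grip_width: 0.0513
gripper_force: 0.0
```

>>> {"method": "servo_tool", "body": {
  "deltas": "0.6 0 0 0 0 0 -0.12; 0.6 0 0 0 0 0 -0.12; 0.6 0 0 0 0 0 -0.12; 0.6 0 0 0 0 0 -0.12; 0.6 0 0 0 0 0 -0.1; 0.6 0 0 0 0 0 0"
}}

```text
time_s: 21.85
position: [0.4339, -0.2273, 0.1314]
tool_rot: [[0.993, 0.119, 0.001], [0.119, -0.993, -0.001], [0.001, 0.001, -1.0]]
ft_force: [0.1, -0.6, -0.1]
grip_width: 0.0511
gripper_force: 0.0
```

Run:
```python
from h import *
st()
p=env.get_image('wrist'); save('w10',p)
for n in [(428,-226)]: print(n,*find(p,n)[:2],sep='\n  ')
for n in [(455,-375)]: print(n,*find(p,n,zmin=.015,zmax=.034)[:3],sep='\n  ')
```

```text
t 21.85 pos [ 433.9 -227.3  131.4] psi 6.9 w 51.1 f [ 0.1 -0.6 -0.1]
(428, -226)
  (np.float64(0.24014529509197727), array([ 427.8, -226. ]), array([119.6,  28.5]), 7.3, 'line', 8.6, array([ 428.9, -225.3], dtype=float32), 'z95', np.float64(25.7))
  (np.float64(68.52942307138632), array([ 439.8, -293.5]), array([112.3,  36.3]), -12.4, 'line', 7.7, array([ 445.1, -290.3], dtype=float32), 'z95', np.float64(33.9))
(455, -375)
  (np.float64(1.8535558477123442), array([ 456.3, -373.7]), array([120.2,  28.9]), -81.8, 'line', -80.7, array([ 457.5, -369.1], dtype=float32), 'z95', np.float64(31.1))
  (np.float64(77.45837666815571), array([ 398.9, -428.4]), array([183.7,  94.1]), -37.9, 'line', -25.5, array([ 423.5, -441.4], dtype=float32), 'z95', np.float64(34.0))
  (np.float64(88.33318933276378), array([ 420.9, -293.5]), array([73.,  1.]), 7.8, 'line', 7.9, array([ 422.8, -293.3], dtype=float32), 'z95', np.float64(33.6))
```

>>> {"method": "servo_tool", "body": {
  "deltas": "0.6 -6 -1 20 0 0 0; 0.6 0 0 40 0 0 0; 0.6 0 0 40 0 0 0; 0.6 0 0 30 0 0 0; 0.6 0 0 14 0 0 0; 0.6 0 0 7 0 0 0; 0 0 0 0 0 0 0; 0 0 0 0 0 0 0"
}}

```text
time_s: 22.57
position: [0.4282, -0.2273, -0.0197]
tool_rot: [[0.993, 0.114, 0.001], [0.114, -0.993, -0.001], [0.001, 0.001, -1.0]]
ft_force: [0.1, -0.1, 1.1]
grip_width: 0.028
gripper_force: 1.4
```

>>> {"method": "servo_tool", "body": {
  "deltas": "0 0 0 0 0 0 0; 0 0 0 0 0 0 0; 0 0 0 -5 0 0 0; 0 0 0 -25 0 0 0.12; 0 0 0 -30 0 0 0.12; 0 0 0 -30 0 0 0.12; 0 0 0 -30 0 0 0.12; 0 0 0 0 0 0 0.12"
}}

```text
time_s: 23.23
position: [0.4297, -0.2285, 0.1054]
tool_rot: [[0.882, -0.471, 0.008], [-0.471, -0.882, -0.007], [0.01, 0.003, -1.0]]
ft_force: [0.9, -0.5, -1.0]
grip_width: 0.0271
gripper_force: 39.8
```

>>> {"method": "servo_tool", "body": {
  "deltas": "0 0 0 0 0 0 0.12; 0 0 0 0 0 0 0.12; 0 0 0 0 0 0 0.12; 0 0 0 0 0 0 0.12; 0 0 0 0 0 0 0.12; 0 0 0 0 0 0 0.12; 0 0 0 0 0 0 0.12; 0 0 0 0 0 0 0.11"
}}

```text
time_s: 23.9
position: [0.4277, -0.2268, 0.1003]
tool_rot: [[0.13, -0.992, 0.001], [-0.992, -0.13, -0.001], [0.001, -0.001, -1.0]]
ft_force: [0.1, -0.3, -1.3]
grip_width: 0.0269
gripper_force: 39.7
```

>>> {"method": "servo_tool", "body": {
  "deltas": "0 30.2 10 0 0 0 0; 0 30.2 10 0 0 0 0; 0 30.2 10 0 0 0 0; 0 30.2 10 0 0 0 0; 0 30.2 9 0 0 0 0; 0 0 0 0 0 0 0; 0 0 0 0 0 0 0"
}}

```text
time_s: 24.48
position: [0.3992, -0.3841, 0.0998]
tool_rot: [[0.134, -0.991, 0.0], [-0.991, -0.134, -0.0], [0.0, -0.0, -1.0]]
ft_force: [-0.3, 0.2, -1.2]
grip_width: 0.0268
gripper_force: 39.7
```

>>> {"method": "servo_tool", "body": {
  "deltas": "0 0 0 36 0 0 0; 0 0 0 36 0 0 0; 0 0 0 22 0 0 0; 0 0 0 12 0 0 0; 0 0 0 6 0 0 0; 0 0 0 0 0 0 0; 0.4 0 0 0 0 0 0; 0.4 0 0 0 0 0 0"
}}

```text
time_s: 25.15
position: [0.4002, -0.3831, -0.0115]
tool_rot: [[0.137, -0.991, 0.001], [-0.991, -0.137, -0.001], [0.002, -0.001, -1.0]]
ft_force: [-0.1, -1.0, -0.3]
grip_width: 0.0345
gripper_force: 0.0
```

>>> {"method": "servo_tool", "body": {
  "deltas": "0.4 0 0 0 0 0 0; 0.4 0 0 -20 0 0 0; 0.4 0 0 -40 0 0 0; 0.4 0 0 -40 0 0 0; 0.4 0 0 -40 0 0 0; 0.5 -37 -10.5 0 0 0 0; 0.5 -37 -10.5 0 0 0 0; 0.5 -37 -10.5 0 0 0 0"
}}

```text
time_s: 25.82
position: [0.4158, -0.2678, 0.1285]
tool_rot: [[0.135, -0.991, 0.002], [-0.991, -0.135, -0.002], [0.002, -0.001, -1.0]]
ft_force: [0.7, 0.2, 0.2]
grip_width: 0.0424
gripper_force: 0.0
```

>>> {"method": "servo_tool", "body": {
  "deltas": "0.5 -37 -10.5 0 0 0 0; 0.5 -37 -10.5 0 0 0 0; 0.5 -37 -10.5 0 0 0 0; 0.5 -37 -10.5 0 0 0 0; 0.5 -37 -10.5 0 0 0 0; 0.5 -37 -10.5 0 0 0 0; 0.5 -37 -10.5 0 0 0 0; 0.5 -37 -10.5 0 0 0 0"
}}

```text
time_s: 26.48
position: [0.4586, 0.0378, 0.1281]
tool_rot: [[0.136, -0.991, 0.001], [-0.991, -0.136, -0.0], [0.0, -0.001, -1.0]]
ft_force: [0.7, -0.6, -0.3]
grip_width: 0.0427
gripper_force: 0.0
```

>>> {"method": "servo_tool", "body": {
  "deltas": "0.5 0 0 0 0 0 -0.12; 0.5 0 0 0 0 0 -0.12; 0.5 0 0 0 0 0 -0.12; 0.5 0 0 0 0 0 -0.12; 0.5 0 0 0 0 0 -0.12; 0.5 0 0 0 0 0 -0.12; 0.5 0 0 0 0 0 -0.12; 0.5 0 0 0 0 0 -0.12"
}}

```text
time_s: 27.15
position: [0.4587, 0.0359, 0.128]
tool_rot: [[0.892, -0.451, 0.001], [-0.451, -0.892, -0.0], [0.001, -0.0, -1.0]]
ft_force: [-0.9, -0.6, -0.8]
grip_width: 0.0427
gripper_force: 0.0
```

>>> {"method": "servo_tool", "body": {
  "deltas": "0.5 0 0 0 0 0 -0.12; 0.5 0 0 0 0 0 -0.12; 0.5 0 0 0 0 0 -0.12; 0.5 0 0 0 0 0 -0.12; 0.5 0 0 0 0 0 -0.12; 0.5 0 0 0 0 0 -0.1; 0.5 0 0 0 0 0 0"
}}

```text
time_s: 27.73
position: [0.4587, 0.0359, 0.1279]
tool_rot: [[0.974, 0.227, 0.001], [0.227, -0.974, -0.0], [0.001, 0.0, -1.0]]
ft_force: [0.3, 0.1, -0.6]
grip_width: 0.0426
gripper_force: 0.0
```

Run:
```python
from h import *
st()
p=env.get_image('wrist'); save('w11',p)
for n in [(480,50),(600,266)]: print(n,*find(p,n,zmin=.004,zmax=.02)[:2],sep='\n  ')
for o in env.spot_point('pliers_a',p): print(np.round(o['uv'],1),o['conf'],at_z(p,[o['uv']],.005)[0].round(4))
q=env.get_image('top')
for k in ['file_a','clamp_a','pliers_a']:
  for o in env.spot_point(k,q): print(k,np.round(o['uv'],1),round(o['conf'],2),at_z(q,[o['uv']],.01)[0].round(3))
```

```text
t 27.73 pos [458.7  35.9 127.9] psi 13.1 w 42.6 f [ 0.3  0.1 -0.6]
(480, 50)
  (np.float64(5.298401225269448), array([474.8,  51.1]), array([126.1,  40.3]), 15.5, 'line', 15.4, array([487.3,  55.6], dtype=float32), 'z95', np.float64(11.6))
  (np.float64(116.43788916943346), array([596.1,  40.9]), array([111.7,  24.4]), -88.4, 'line', 88.4, array([594.3,  46.8], dtype=float32), 'z95', np.float64(20.0))
(600, 266)
  (np.float64(44.2210325796973), array([558.3, 251.3]), array([22.8, 10. ]), 2.8, 'line', 3.3, array([558.3, 249.9], dtype=float32), 'z95', np.float64(11.1))
  (np.float64(48.020709193162354), array([554.5, 281.5]), array([19.1, 10.3]), 6.4, 'line', -3.9, array([554.6, 280. ], dtype=float32), 'z95', np.float64(11.7))
[305.6 167.9] 0.84 [0.472  0.0539 0.005 ]
file_a [323.2 206. ] 0.73 [0.627 0.013 0.01 ]
file_a [328.2 189.3] 0.65 [ 0.686 -0.004  0.01 ]
clamp_a [436.7 271.5] 0.51 [ 0.402 -0.382  0.01 ]
pliers_a [407.6 208.4] 0.51 [ 0.621 -0.282  0.01 ]
pliers_a [248.7 210.9] 0.44 [0.608 0.274 0.01 ]
```

View pics/w11.png

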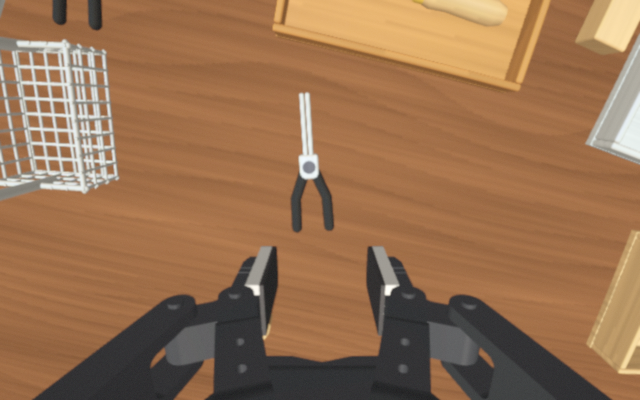

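>>> {"method": "servo_tool", "body": {
  "deltas": "0.4 16.8 -11.1 20 0 0 -0.042; 0.4 0 0 40 0 0 0; 0.4 0 0 40 0 0 0; 0.4 0 0 30 0 0 0; 0.4 0 0 15 0 0 0; 0.4 0 0 7 0 0 0; 0.4 0 0 0 0 0 0; 0 0 0 0 0 0 0"
}}

```text
time_s: 28.7
position: [0.4731, 0.0503, -0.024]
tool_rot: [[0.964, 0.264, 0.001], [0.264, -0.964, -0.0], [0.001, 0.0, -1.0]]
ft_force: [0.4, -1.4, -0.1]
grip_width: 0.0234
gripper_force: 2.8
```

>>> {"method": "servo_tool", "body": {
  "deltas": "0 0 0 0 0 0 0; 0 0 0 0 0 0 0; 0 0 0 0 0 0 0; 0 0 0 -10 0 0 0; 0 0 0 -30 0 0 -0.114; 0 0 0 -30 0 0 -0.114; 0 0 0 -30 0 0 -0.114; 0 0 0 -30 0 0 -0.114"
}}

```text
time_s: 29.37
position: [0.4723, 0.0505, 0.1075]
tool_rot: [[0.746, 0.666, 0.001], [0.666, -0.746, -0.0], [0.001, 0.001, -1.0]]
ft_force: [0.1, 0.3, -1.1]
grip_width: 0.0193
gripper_force: 34.0
```

>>> {"method": "servo_tool", "body": {
  "deltas": "0 0 0 0 0 0 -0.114; 0 0 0 0 0 0 -0.114; 0 0 0 0 0 0 -0.114; 0 0 0 0 0 0 -0.114; 0 0 0 0 0 0 -0.114; 0 0 0 0 0 0 -0.114; 0 0 0 0 0 0 -0.114; 0 0 0 0 0 0 0"
}}

```text
time_s: 30.03
position: [0.4725, 0.0504, 0.1059]
tool_rot: [[0.045, 0.999, 0.001], [0.999, -0.045, -0.0], [-0.0, 0.001, -1.0]]
ft_force: [-0.3, -0.1, -0.4]
grip_width: 0.019
gripper_force: 34.1
```

>>> {"method": "servo_tool", "body": {
  "deltas": "0 -36.7 14 0 0 0 0; 0 -36.7 14 0 0 0 0; 0 -36.7 14 0 0 0 0; 0 -36.7 14 0 0 0 0; 0 -36.7 14 0 0 0 0; 0 -36.7 14 0 0 0 0; 0 -36.7 14 0 0 0 0; 0 -36.7 14 0 0 0 0"
}}

```text
time_s: 30.7
position: [0.5702, -0.2503, 0.1058]
tool_rot: [[0.053, 0.999, 0.0], [0.999, -0.053, -0.0], [-0.0, 0.0, -1.0]]
ft_force: [0.9, 1.3, -0.2]
grip_width: 0.0197
gripper_force: 34.1
```

>>> {"method": "servo_tool", "body": {
  "deltas": "0 -36.7 14 0 0 0 0; 0 0 0 0 0 0 0; 0 0 0 0 0 0 0"
}}

```text
time_s: 30.95
position: [0.5821, -0.2874, 0.1049]
tool_rot: [[0.055, 0.998, -0.0], [0.998, -0.055, 0.0], [0.0, -0.0, -1.0]]
ft_force: [0.1, 0.7, -1.2]
grip_width: 0.0191
gripper_force: 34.2
```

Run:
```python
from h import *
s=st(); x,y,_=s['position']*1000
p=env.get_image('wrist'); save('w12',p)
X=cloud(p)*1000; m=(X[...,2]>26)&(X[...,2]<34)&(X[...,0]>510)&(X[...,0]<730)&(X[...,1]<-190)&(X[...,1]>-390)
P=X[m]; r=cv2.minAreaRect(P[:,:2].astype(np.float32)); print(m.sum(),r)
m=(X[...,2]>100)&(X[...,2]<160)&(abs(X[...,0]-x)<26)&(X[...,1]>y+12)&(X[...,1]<y+80)
P=X[m]; r=cv2.minAreaRect(P[:,:2].astype(np.float32)); print('held',m.sum(),r,np.percentile(P[:,2],[5,50,95]))
```

```text
t 30.95 pos [ 582.1 -287.4  104.9] psi 86.9 w 19.1 f [ 0.1  0.7 -1.2]
5284 ((625.1392822265625, -285.4618225097656), (170.48370361328125, 156.36465454101562), 85.90863800048828)
held 2230 ((578.6868286132812, -248.6355438232422), (53.562217712402344, 22.814054489135742), 89.98697662353516) [135.59267996 137.8473903  139.10261874]
```

View pics/w12.png

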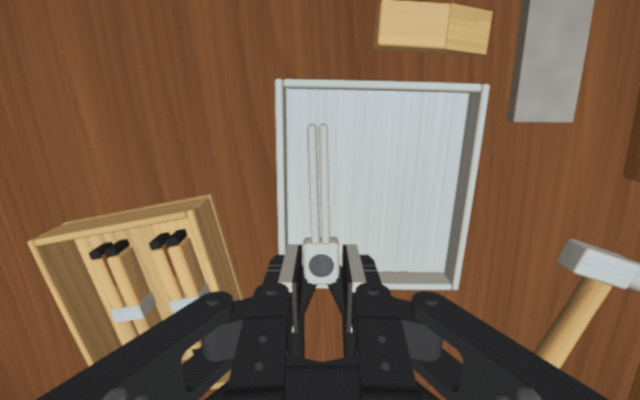

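>>> {"method": "servo_tool", "body": {
  "deltas": "0 0 7 20 0 0 0.017; 0 0 0 40 0 0 0; 0 0 0 30 0 0 0; 0 0 0 18 0 0 0; 0 0 0 9 0 0 0; 0 0 0 4 0 0 0; 0 0 0 0 0 0 0; 0.35 0 0 0 0 0 0"
}}

```text
time_s: 31.67
position: [0.59, -0.2861, -0.014]
tool_rot: [[0.066, 0.998, 0.002], [0.998, -0.066, -0.001], [-0.001, 0.002, -1.0]]
ft_force: [0.3, -0.8, 0.8]
grip_width: 0.0291
gripper_force: 0.0
```

>>> {"method": "servo_tool", "body": {
  "deltas": "0.35 0 0 0 0 0 0; 0.35 0 0 0 0 0 0; 0.35 0 0 -15 0 0 0; 0.35 0 0 -40 0 0 0; 0.35 0 0 -40 0 0 0; 0.35 0 0 -40 0 0 0; 0.35 0 0 0 0 0 0"
}}

```text
time_s: 32.25
position: [0.5922, -0.288, 0.1292]
tool_rot: [[0.066, 0.998, 0.013], [0.998, -0.066, -0.009], [-0.009, 0.014, -1.0]]
ft_force: [0.6, -0.2, 0.3]
grip_width: 0.0299
gripper_force: 0.0
```

Run:
```python
from h import *
s=st()
p=env.get_image('wrist'); save('w13',p)
print(*find(p,(590,-283),zmin=.010,zmax=.02)[:2],sep='\n  ')
q=env.get_image('top')
for o in env.spot_point('pliers_a',q): print(np.round(o['uv'],1),round(o['conf'],2),at_z(q,[o['uv']],.01)[0].round(3))
print(*find(q,(606,272),zmin=.004,zmax=.03)[:3],sep='\n  ')
```

```text
t 32.25 pos [ 592.2 -288.   129.2] psi 86.2 w 29.9 f [ 0.6 -0.2  0.3]
(np.float64(2.035863795679136), array([ 591.1, -284.7]), array([125.5,  40.5]), 86.3, 'line', 86.1, array([ 590.3, -271.8], dtype=float32), 'z95', np.float64(17.3))
  (np.float64(78.98864035262767), array([ 589.5, -362. ]), array([59.7,  1.7]), -4.1, 'line', -4.1, array([ 589.1, -361.9], dtype=float32), 'z95', np.float64(20.0))
[250.5 210.6] 0.74 [0.609 0.267 0.01 ]
[430.6 263.1] 0.7 [ 0.431 -0.361  0.01 ]
[408.7 219.1] 0.5 [ 0.583 -0.286  0.01 ]
```

>>> {"method": "servo_tool", "body": {
  "deltas": "0.4 38.7 -2.6 0 0 0 0; 0.4 38.7 -2.6 0 0 0 0; 0.4 38.7 -2.6 0 0 0 0; 0.4 38.7 -2.6 0 0 0 0; 0.4 38.7 -2.6 0 0 0 0; 0.4 38.7 -2.6 0 0 0 0; 0.4 38.7 -2.6 0 0 0 0; 0.4 38.7 -2.6 0 0 0 0"
}}

```text
time_s: 33.07
position: [0.5879, 0.0262, 0.118]
tool_rot: [[0.066, 0.998, -0.003], [0.998, -0.066, 0.0], [0.0, -0.003, -1.0]]
ft_force: [1.4, -0.2, -0.5]
grip_width: 0.0342
gripper_force: 0.0
```

>>> {"method": "servo_tool", "body": {
  "deltas": "0.4 38.7 -2.6 0 0 0 0; 0.4 38.7 -2.6 0 0 0 0; 0.4 38.7 -2.6 0 0 0 0; 0.4 38.7 -2.6 0 0 0 0; 0.4 38.7 -2.6 0 0 0 0; 0.4 38.7 -2.6 0 0 0 0; 0.4 0 0 0 0 0 0.12; 0.4 0 0 0 0 0 0.12"
}}

```text
time_s: 33.73
position: [0.5874, 0.2592, 0.1174]
tool_rot: [[0.303, 0.953, -0.003], [0.953, -0.303, -0.001], [-0.002, -0.003, -1.0]]
ft_force: [0.7, -0.1, 0.3]
grip_width: 0.034
gripper_force: 0.0
```

>>> {"method": "servo_tool", "body": {
  "deltas": "0.4 0 0 0 0 0 0.12; 0.4 0 0 0 0 0 0.12; 0.4 0 0 0 0 0 0.12; 0.4 0 0 0 0 0 0.12; 0.4 0 0 0 0 0 0.12; 0.4 0 0 0 0 0 0.12; 0.4 0 0 0 0 0 0.12; 0.4 0 0 0 0 0 0.12"
}}

```text
time_s: 34.4
position: [0.5879, 0.2568, 0.1176]
tool_rot: [[0.956, 0.294, -0.003], [0.294, -0.956, -0.001], [-0.003, -0.0, -1.0]]
ft_force: [0.8, 0.1, 0.2]
grip_width: 0.0344
gripper_force: 0.0
```

>>> {"method": "servo_tool", "body": {
  "deltas": "0.4 0 0 0 0 0 0.12; 0.4 0 0 0 0 0 0.12; 0.4 0 0 0 0 0 0.05; 0.4 0 0 0 0 0 0"
}}

```text
time_s: 34.73
position: [0.588, 0.2568, 0.1178]
tool_rot: [[1.0, 0.013, -0.003], [0.013, -1.0, -0.001], [-0.003, 0.001, -1.0]]
ft_force: [-0.8, -0.0, -0.5]
grip_width: 0.0343
gripper_force: 0.0
```

Run:
```python
from h import *
s=st()
p=env.get_image('wrist'); save('w14',p)
print(*find(p,(606,268),zmin=.004,zmax=.03)[:2],sep='\n  ')
for o in env.spot_point('pliers_a',p): print(np.round(o['uv'],1),round(o['conf'],2),at_z(p,[o['uv']],.005)[0].round(3))
for k in ('hook_seat','bail'):
  for o in env.spot_point(k,p): print(k,np.round(o['uv'],1),round(o['conf'],2),at_z(p,[o['uv']],.199 if k[0]=='h' else .102)[0].round(4))
```

```text
t 34.73 pos [588.  256.8 117.8] psi 0.7 w 34.3 f [-0.8 -0.  -0.5]
(np.float64(4.145856615271523), array([610. , 269.1]), array([126.9,  40. ]), 1.7, 'line', 4.2, array([623.2, 271.4], dtype=float32), 'z95', np.float64(11.5))
  (np.float64(118.65717876914576), array([548.4, 371.8]), array([67., 61.]), 72.1, 'line', 31.1, array([553.3, 363.5], dtype=float32), 'z95', np.float64(14.0))
[307.1 163.3] 0.8 [0.611 0.27  0.005]
```

>>> {"method": "servo_tool", "body": {
  "deltas": "0.4 25 -12.2 20 0 0 -0.023; 0.4 0 0 40 0 0 0; 0.4 0 0 35 0 0 0; 0.4 0 0 25 0 0 0; 0.4 0 0 15 0 0 0; 0.4 0 0 7 0 0 0; 0.4 0 0 0 0 0 0; 0 0 0 0 0 0 0"
}}

```text
time_s: 35.6
position: [0.614, 0.2696, -0.0218]
tool_rot: [[0.999, 0.038, 0.001], [0.038, -0.999, 0.0], [0.001, -0.0, -1.0]]
ft_force: [0.6, 0.9, 0.2]
grip_width: 0.0232
gripper_force: 0.0
```

>>> {"method": "servo_tool", "body": {
  "deltas": "0 0 0 0 0 0 0; 0 0 0 0 0 0 0; 0 0 0 0 0 0 0; 0 0 0 -10 0 0 0; 0 0 0 -30 0 0 0; 0 0 0 -35 0 0 0; 0 0 0 -35 0 0 -0.122; 0 0 0 -35 0 0 -0.122"
}}

```text
time_s: 36.27
position: [0.6131, 0.2695, 0.125]
tool_rot: [[0.959, 0.283, 0.0], [0.283, -0.959, 0.0], [0.0, 0.0, -1.0]]
ft_force: [0.5, 0.2, -0.1]
grip_width: 0.0147
gripper_force: 38.8
```

>>> {"method": "servo_tool", "body": {
  "deltas": "0 0 0 0 0 0 -0.122; 0 0 0 0 0 0 -0.122; 0 0 0 0 0 0 -0.122; 0 0 0 0 0 0 -0.122; 0 0 0 0 0 0 -0.122; 0 0 0 0 0 0 -0.122; 0 0 0 0 0 0 -0.122; 0 0 0 0 0 0 -0.122"
}}

```text
time_s: 36.93
position: [0.6133, 0.2696, 0.1233]
tool_rot: [[0.302, 0.953, 0.0], [0.953, -0.302, 0.0], [0.0, 0.0, -1.0]]
ft_force: [0.0, 0.2, -0.6]
grip_width: 0.0149
gripper_force: 38.8
```

>>> {"method": "servo_tool", "body": {
  "deltas": "0 0 0 0 0 0 -0.122; 0 0 0 0 0 0 -0.122; 0 -36.5 5 0 0 0 0; 0 -36.5 5 0 0 0 0; 0 -36.5 5 0 0 0 0; 0 -36.5 5 0 0 0 0; 0 -36.5 5 0 0 0 0; 0 -36.5 5 0 0 0 0"
}}

```text
time_s: 37.6
position: [0.628, 0.0473, 0.1235]
tool_rot: [[0.069, 0.998, 0.001], [0.998, -0.069, -0.0], [-0.0, 0.001, -1.0]]
ft_force: [0.9, 0.9, -0.8]
grip_width: 0.0154
gripper_force: 38.8
```

>>> {"method": "servo_tool", "body": {
  "deltas": "0 -36.5 5 0 0 0 0; 0 -36.5 5 0 0 0 0; 0 -36.5 5 0 0 0 0; 0 -36.5 5 0 0 0 0; 0 -36.5 5 0 0 0 0; 0 -36.5 5 0 0 0 0; 0 -36.5 5 0 0 0 0; 0 0 0 0 0 0 0"
}}

```text
time_s: 38.27
position: [0.6451, -0.2151, 0.1228]
tool_rot: [[0.075, 0.997, 0.001], [0.997, -0.075, -0.002], [-0.002, 0.001, -1.0]]
ft_force: [-0.2, 0.1, -1.0]
grip_width: 0.0151
gripper_force: 38.9
```

Run:
```python
from h import *
s=st(); x,y,z=s['position']*1000
p=env.get_image('wrist'); save('w15',p); X=cloud(p)*1000
m=(X[...,2]>z+15)&(X[...,2]<z+50)&(abs(X[...,0]-x)<26)&(X[...,1]>y+20)&(X[...,1]<y+90)
P=X[m]; r=cv2.minAreaRect(P[:,:2].astype(np.float32)); print('held',m.sum(),r,P[:,1].max(),np.percentile(P[:,2],[5,50,95]))
```

```text
t 38.27 pos [ 645.1 -215.1  122.8] psi 85.7 w 15.1 f [-0.2  0.1 -1. ]
held 1390 ((648.0159301757812, -175.51376342773438), (39.49414825439453, 7.95500373840332), 86.01041412353516) -155.6672593454118 [150.6142043  152.04532431 153.14455414]
```

>>> {"method": "servo_tool", "body": {
  "deltas": "0 -34 10.5 0 0 0 0; 0 -34 10.5 0 0 0 0; 0 0 0 0 0 0 0; 0 0 0 40 0 0 0; 0 0 0 40 0 0 0; 0 0 0 30 0 0 0; 0 0 0 16 0 0 0; 0 0 0 8 0 0 0"
}}

```text
time_s: 38.98
position: [0.6608, -0.2756, -0.0142]
tool_rot: [[0.068, 0.998, -0.004], [0.998, -0.068, 0.003], [0.002, -0.004, -1.0]]
ft_force: [0.0, 1.2, -0.2]
grip_width: 0.015
gripper_force: 39.0
```

>>> {"method": "servo_tool", "body": {
  "deltas": "0 0 0 2 0 0 0; 0 0 0 0 0 0 0; 0.35 0 0 0 0 0 0; 0.35 0 0 0 0 0 0; 0.35 0 0 0 0 0 0; 0.35 0 0 -15 0 0 0; 0.35 0 0 -40 0 0 0; 0.35 0 0 -40 0 0 0"
}}

```text
time_s: 39.65
position: [0.6611, -0.2772, 0.0818]
tool_rot: [[0.069, 0.998, -0.002], [0.998, -0.069, 0.002], [0.001, -0.003, -1.0]]
ft_force: [0.2, 0.7, 0.6]
grip_width: 0.0299
gripper_force: 0.0
```

>>> {"method": "servo_tool", "body": {
  "deltas": "0.35 0 0 -40 0 0 0; 0.35 0 0 -40 0 0 0; 0.35 0 0 -40 0 0 0; 0.35 0 0 -20 0 0 0; 0.35 0 0 0 0 0 0"
}}

```text
time_s: 40.07
position: [0.6631, -0.2783, 0.2289]
tool_rot: [[0.069, 0.998, 0.01], [0.998, -0.069, -0.006], [-0.006, 0.011, -1.0]]
ft_force: [-0.4, 0.1, 0.1]
grip_width: 0.0295
gripper_force: 0.0
```

Run:
```python
from h import *
s=st()
p=env.get_image('wrist'); save('w16',p)
for n in [(590,-283),(661,-288)]: print(*find(p,n,zmin=.010,zmax=.02)[:1],sep='\n  ')
q=env.get_image('top'); save('top2',q)
for k,z in (('hook_seat',.199),('bail',.102),('stand',0),('basket',0)):
  for o in env.spot_point(k,q): print(k,np.round(o['uv'],1),round(o['conf'],2),at_z(q,[o['uv']],z)[0].round(4))
X=cloud(q)*1000
m=(X[...,2]>180)&(X[...,2]<260)&(X[...,1]>300)&(X[...,0]>400); P=X[m]; print('hook/post',cv2.minAreaRect(P[:,:2].astype(np.float32)),P.round(0).tolist())
m=(X[...,2]>85)&(X[...,2]<120)&(X[...,1]>180)&(X[...,1]<360)&(X[...,0]>380)&(X[...,0]<560); P=X[m]; print('handle',m.sum(),cv2.minAreaRect(P[:,:2].astype(np.float32)),P.mean(0))
```

```text
t 40.07 pos [ 663.1 -278.3  228.9] psi 86.0 w 29.5 f [-0.4  0.1  0.1]
(np.float64(2.323828900924299), array([ 591.5, -284.7]), array([125. ,  40.7]), 85.7, 'line', 88.0, array([ 591. , -271.3], dtype=float32), 'z95', np.float64(17.4))
(np.float64(7.318256408246003), array([ 663.5, -281.1]), array([125.7,  40.3]), 86.3, 'line', 86.5, array([ 663.2, -269. ], dtype=float32), 'z95', np.float64(17.4))
hook_seat [191.9 235. ] 0.96 [0.5157 0.4203 0.199 ]
hook_seat [408.4 206.9] 0.65 [ 0.6083 -0.2496  0.199 ]
bail [245.2 248.1] 0.9 [0.4775 0.2686 0.102 ]
stand [207.3 235.7] 0.71 [0.5199 0.4195 0.    ]
stand [436.9 271.5] 0.16 [ 0.4016 -0.3848  0.    ]
basket [248.4 247.2] 0.61 [0.4812 0.2735 0.    ]
hook/post ((575.559326171875, 588.6942138671875), (399.84814453125, 258.4237976074219), 86.99166870117188) [[711.0, 771.0, 205.0], [712.0, 771.0, 199.0], [711.0, 765.0, 204.0], [711.0, 761.0, 205.0], [711.0, 757.0, 207.0], [710.0, 753.0, 209.0], [711.0, 751.0, 206.0], [711.0, 747.0, 206.0], [712.0, 748.0, 198.0], [712.0, 745.0, 197.0], [713.0, 744.0, 194.0], [713.0, 740.0, 195.0], [713.0, 736.0, 
[... 28229 characters left out ...]
.0, 647.0, 204.0], [454.0, 644.0, 204.0], [454.0, 642.0, 203.0], [454.0, 638.0, 203.0], [454.0, 635.0, 204.0], [454.0, 631.0, 206.0], [454.0, 627.0, 208.0], [454.0, 625.0, 205.0], [454.0, 626.0, 193.0], [454.0, 622.0, 196.0], [450.0, 665.0, 193.0], [450.0, 661.0, 195.0], [450.0, 659.0, 191.0], [451.0, 654.0, 195.0], [451.0, 652.0, 194.0], [451.0, 647.0, 197.0], [451.0, 645.0, 195.0], [451.0, 641.0, 196.0], [451.0, 638.0, 196.0], [451.0, 632.0, 203.0], [451.0, 627.0, 207.0], [451.0, 624.0, 207.0], [451.0, 624.0, 197.0], [451.0, 626.0, 185.0]]
handle 82 ((471.11041259765625, 275.83599853515625), (107.3044662475586, 9.561079025268555), 9.403705596923828) [470.83214801 275.29842496 101.97610051]
```

>>> {"method": "servo_tool", "body": {
  "deltas": "0.35 35 -17 -6 0 0 0; 0.35 35 -17 -6 0 0 0; 0.35 35 -17 -6 0 0 0; 0.35 35 -17 -6 0 0 0; 0.35 35 -17 -6 0 0 0; 0.35 35 -17 -6 0 0 0; 0.35 35 -17 -6 0 0 0; 0.35 35 -17 -6 0 0 0"
}}

```text
time_s: 41.03
position: [0.5442, 0.0127, 0.2689]
tool_rot: [[0.069, 0.998, -0.002], [0.998, -0.069, 0.0], [0.0, -0.002, -1.0]]
ft_force: [1.1, 0.9, -0.0]
grip_width: 0.0298
gripper_force: 0.0
```

>>> {"method": "servo_tool", "body": {
  "deltas": "0.35 35 -17 0 0 0 0; 0.35 35 -17 0 0 0 0; 0.35 35 -17 0 0 0 0; 0.35 35 -17 0 0 0 0; 0.35 35 -17 0 0 0 0; 0.35 35 -17 0 0 0 0; 0.35 35 -17 0 0 0 0; 0.35 35 -17 0 0 0 0"
}}

```text
time_s: 41.7
position: [0.4278, 0.3014, 0.2688]
tool_rot: [[0.069, 0.998, -0.001], [0.998, -0.069, -0.001], [-0.001, -0.001, -1.0]]
ft_force: [1.3, 0.1, -0.2]
grip_width: 0.0296
gripper_force: 0.0
```

>>> {"method": "servo_tool", "body": {
  "deltas": "0.35 0 0 0 0 0 0.12; 0.35 0 0 0 0 0 0.12; 0.35 0 0 0 0 0 0.12; 0.35 0 0 0 0 0 0.12; 0.35 0 0 0 0 0 0.12; 0.35 0 0 0 0 0 0.12; 0.35 0 0 0 0 0 0.12; 0.35 0 0 0 0 0 0.12"
}}

```text
time_s: 42.37
position: [0.4289, 0.2997, 0.2685]
tool_rot: [[0.86, 0.511, -0.002], [0.511, -0.86, -0.001], [-0.002, -0.0, -1.0]]
ft_force: [-0.6, 1.0, 0.4]
grip_width: 0.0301
gripper_force: 0.0
```

>>> {"method": "servo_tool", "body": {
  "deltas": "0.35 0 0 0 0 0 0.12; 0.35 0 0 0 0 0 0.12; 0.35 0 0 0 0 0 0.12; 0.35 0 0 0 0 0 0.06; 0.35 0 0 0 0 0 0; 0.35 0 0 0 0 0 0"
}}

```text
time_s: 42.87
position: [0.429, 0.2997, 0.2689]
tool_rot: [[0.992, 0.124, -0.001], [0.124, -0.992, -0.0], [-0.001, 0.0, -1.0]]
ft_force: [-0.7, 1.0, 0.1]
grip_width: 0.03
gripper_force: 0.0
```

Run:
```python
from h import *
s=st()
p=env.get_image('wrist'); save('w17',p)
for k,z in (('hook_seat',.199),('bail',.102),('stand',0),('basket',0)):
  for o in env.spot_point(k,p)[:2]: print(k,np.round(o['uv'],1),round(o['conf'],2),at_z(p,[o['uv']],z)[0].round(4))
X=cloud(p)*1000
B=(X[...,1]>330)&(X[...,1]<560)&(X[...,0]>400)&(X[...,0]<650)
for a,b in ((180,196),(196,206),(206,240)):
  P=X[B&(X[...,2]>a)&(X[...,2]<b)]; 
  if len(P)>3: r=cv2.minAreaRect(P[:,:2].astype(np.float32)); print(a,b,len(P),np.round(r[0],1),np.round(r[1],1),round(r[2],1),P.min(0).round(),P.max(0).round())
P=X[B&(X[...,2]>8)&(X[...,2]<18)]; r=cv2.minAreaRect(P[:,:2].astype(np.float32)); print('rim',len(P),r)
m=(X[...,2]>92)&(X[...,2]<115)&(X[...,1]>180)&(X[...,1]<340)&(X[...,0]>380)&(X[...,0]<560); P=X[m]; print('handle',m.sum(),cv2.minAreaRect(P[:,:2].astype(np.float32)),P.mean(0))
```

```text
t 42.87 pos [429.  299.7 268.9] psi 7.1 w 30.0 f [-0.7  1.   0.1]
hook_seat [174.2  67.9] 0.6 [0.5135 0.4133 0.199 ]
bail [350.7 140.9] 0.67 [0.4686 0.2747 0.102 ]
stand [230.8  75.9] 0.58 [0.5204 0.4278 0.    ]
basket [342.8 136.4] 0.63 [0.4626 0.2757 0.    ]
180 196 129 [523.3 449. ] [78.  13.9] 70.3 [511. 410. 180.] [543. 487. 196.]
196 206 1330 [524.  439.9] [93.7 14.1] 74.9 [508. 395. 196.] [543. 487. 206.]
206 240 1328 [523.8 440.4] [106.   14.3] 74.7 [504. 390. 206.] [543. 492. 230.]
rim 1587 ((517.63671875, 426.4994812011719), (150.4168701171875, 151.0022430419922), 72.61998748779297)
handle 818 ((470.5450744628906, 275.8313293457031), (110.97917938232422, 8.099348068237305), 9.361860275268555) [473.43925535 276.58896037 101.37337593]
```

View pics/w17.png

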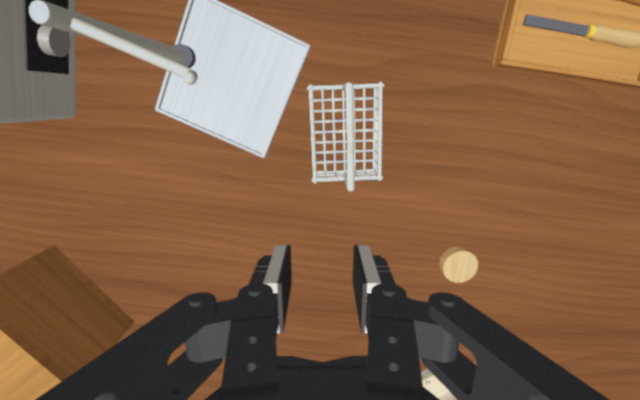

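>>> {"method": "servo_tool", "body": {
  "deltas": "0.35 4.3 30.2 0 0 0 -0.04; 0.35 0 0 40 0 0 0; 0.35 0 0 40 0 0 0; 0.35 0 0 40 0 0 0; 0.35 0 0 40 0 0 0; 0.35 0 0 30 0 0 0; 0.35 0 0 18 0 0 0; 0.35 0 0 11 0 0 0",
  "newtons": 80
}}

```text
time_s: 43.78
position: [0.436, 0.27, 0.048]
tool_rot: [[0.987, 0.162, -0.004], [0.162, -0.987, -0.001], [-0.004, 0.001, -1.0]]
ft_force: [-0.3, 0.4, -0.1]
grip_width: 0.0296
gripper_force: 0.0
```

Run:
```python
from h import *
s=st(); p=env.get_image('wrist'); save('w18',p); X=cloud(p)*1000
m=(X[...,2]>92)&(X[...,2]<112)&(X[...,1]>250)&(X[...,1]<310)&(X[...,0]>450)&(X[...,0]<560); P=X[m]; print('handle',m.sum(),cv2.minAreaRect(P[:,:2].astype(np.float32)))
```

```text
t 43.78 pos [436. 270.  48.] psi 9.3 w 29.6 f [-0.3  0.4 -0.1]
handle 4845 ((483.86676025390625, 276.9684753417969), (82.47477722167969, 24.08339500427246), 22.65920639038086)
```

>>> {"method": "servo_tool", "body": {
  "deltas": "0 0 0 0 0 0 0; 0 0 0 0 0 0 0; 0 0 0 0 0 0 0; 0 0 0 0 0 0 0; 0 0 0 0 0 0 0; 0 0 0 0 0 0 0; 0 0 0 -5 0 0 0; 0 0 0 -10 0 0 0"
}}

```text
time_s: 44.5
position: [0.4364, 0.2701, 0.065]
tool_rot: [[0.987, 0.161, -0.002], [0.161, -0.987, -0.001], [-0.002, 0.0, -1.0]]
ft_force: [0.1, 0.2, -2.2]
grip_width: 0.0049
gripper_force: 78.1
```

>>> {"method": "servo_tool", "body": {
  "deltas": "0 0 0 -20 0 0 0; 0 0 0 -25 0 0 0; 0 0 0 -25 0 0 0; 0 0 0 -25 0 0 0; 0 0 0 -20 0 0 0; 0 0 0 -3 0 0 0; 0 0 0 0 0 0 0; 0 0 0 0 0 0 0"
}}

```text
time_s: 45.17
position: [0.4365, 0.2702, 0.1823]
tool_rot: [[0.987, 0.161, -0.002], [0.161, -0.987, -0.001], [-0.002, 0.0, -1.0]]
ft_force: [-0.8, 1.0, -1.7]
grip_width: 0.0049
gripper_force: 78.0
```

>>> {"method": "servo_tool", "body": {
  "deltas": "0 0 0 0 0 0 0.117; 0 0 0 0 0 0 0.117; 0 0 0 0 0 0 0.117; 0 0 0 0 0 0 0.117; 0 0 0 0 0 0 0; 0 0 0 0 0 0 0; 0 0 0 0 0 0 0; 0 0 0 0 0 0 0"
}}

```text
time_s: 45.83
position: [0.4369, 0.2703, 0.1829]
tool_rot: [[0.954, -0.299, -0.001], [-0.299, -0.954, -0.0], [-0.001, 0.001, -1.0]]
ft_force: [-0.3, -0.4, -1.3]
grip_width: 0.0055
gripper_force: 78.0
```

Run:
```python
from h import *
s=st(); p=env.get_image('wrist'); save('w19',p); X=cloud(p)*1000
for k,z in (('hook_seat',.199),('bail',.235)):
  for o in env.spot_point(k,p)[:2]: print(k,np.round(o['uv'],1),round(o['conf'],2),at_z(p,[o['uv']],z)[0].round(4))
R=s['tool_rot']; Y=(X/1000-s['position'])@R*1000  # tool frame
for a in range(10,80,6):
  m=(abs(Y[...,0]-a)<3)&(abs(Y[...,1])<12)&(Y[...,2]<-20)&(Y[...,2]>-75); 
  if m.sum()>3: P=X[m]; print(a,m.sum(),'y',Y[m][:,1].mean().round(1),'ztop',np.percentile(P[:,2],95).round(1))
```

```text
t 45.83 pos [436.9 270.3 182.9] psi -17.4 w 5.5 f [-0.3 -0.4 -1.3]
hook_seat [ 10.8 196.6] 0.57 [0.5131 0.4133 0.199 ]
bail [321.5 213.9] 0.79 [0.4692 0.2602 0.235 ]
10 2158 y -0.1 ztop 256.5
16 502 y 0.1 ztop 257.3
22 199 y 0.0 ztop 236.2
28 228 y 0.1 ztop 239.5
34 333 y 0.2 ztop 240.9
40 384 y 0.2 ztop 239.0
46 362 y 0.1 ztop 235.1
52 328 y 0.2 ztop 233.1
58 339 y 0.2 ztop 232.9
64 348 y 0.1 ztop 233.1
70 358 y 0.2 ztop 233.0
76 390 y 0.3 ztop 233.0
```

>>> {"method": "servo_tool", "body": {
  "deltas": "0 -3.7 -20 0 0 0 0; 0 0 -20 0 0 0 0; 0 0 -20 0 0 0 0; 0 0 -20 0 0 0 0; 0 0 -20 0 0 0 0; 0 0 -20 0 0 0 0; 0 0 -20 0 0 0 0; 0 0 -20 0 0 0 0"
}}

```text
time_s: 46.65
position: [0.4819, 0.4251, 0.1833]
tool_rot: [[0.954, -0.301, -0.0], [-0.301, -0.954, -0.0], [-0.0, 0.0, -1.0]]
ft_force: [0.1, -0.0, -1.4]
grip_width: 0.0052
gripper_force: 78.1
```

>>> {"method": "servo_tool", "body": {
  "deltas": "0 0 0 0 0 0 0; 0 0 0 0 0 0 0; 0 0 0 0 0 0 0; 0 0 0 0 0 0 0"
}}

```text
time_s: 46.98
position: [0.4817, 0.4233, 0.1836]
tool_rot: [[0.953, -0.302, -0.0], [-0.302, -0.953, -0.0], [-0.0, 0.0, -1.0]]
ft_force: [-0.3, -0.1, -2.0]
grip_width: 0.005
gripper_force: 78.2
```

Run:
```python
from h import *
s=st(); p=env.get_image('wrist'); save('w20',p); X=cloud(p)*1000
th=np.radians(72.6); ax=np.array([np.cos(th),np.sin(th)]); ay=np.array([-np.sin(th),np.cos(th)])
seat=np.array([513.8,414.6]); D=X[...,:2]-seat; u=D@ax; v=D@ay
R=s['tool_rot']; pk=s['position'][:2]*1000+34*R[:2,0]; print('peak rel seat (stand x,y)',(pk-seat)@ax,(pk-seat)@ay)
for a in range(-40,80,8):
  m=(abs(u-a)<4)&(abs(v)<12)&(X[...,2]>192)&(X[...,2]<245)
  if m.sum()>3: print(a,m.sum(),'v',np.median(v[m]).round(1),'z',np.percentile(X[m][:,2],[5,50,95]).round(1))
q=env.get_image('side'); save('side2',q)
pt=proj(q,[[.514,.415,.2]])[0].astype(int); print(pt)
c=q['img'][max(0,pt[1]-90):pt[1]+90,max(0,pt[0]-110):pt[0]+110]; cv2.imwrite('pics/side2c.png',cv2.cvtColor(cv2.resize(c,None,fx=3.3,fy=3.3,interpolation=cv2.INTER_CUBIC),cv2.COLOR_RGB2BGR))
```

```text
t 46.98 pos [481.7 423.3 183.6] psi -17.6 w 5.0 f [-0.3 -0.1 -2. ]
peak rel seat (stand x,y) -1.4009730990711382 -0.718877304846944
-24 175 v -1.8 z [218.6 221.8 223.4]
-16 426 v -2.5 z [202.2 213.9 222.3]
-8 393 v -2.0 z [198.8 205.1 239.4]
0 1012 v -2.3 z [233.8 237.8 241.1]
8 255 v -1.6 z [196.6 198.9 200.6]
16 273 v -1.6 z [198.1 200.5 201.8]
24 272 v -1.7 z [199.1 201.6 203.2]
32 277 v -1.6 z [200.2 202.6 204.1]
40 285 v -1.7 z [201.  203.9 205.4]
48 284 v -1.6 z [202.6 205.  206.3]
56 293 v -1.7 z [203.1 206.  207.5]
64 685 v -1.6 z [204.1 210.8 225.9]
72 1104 v -4.8 z [197.  225.5 227.8]
[358 284]
```

View pics/side2c.png

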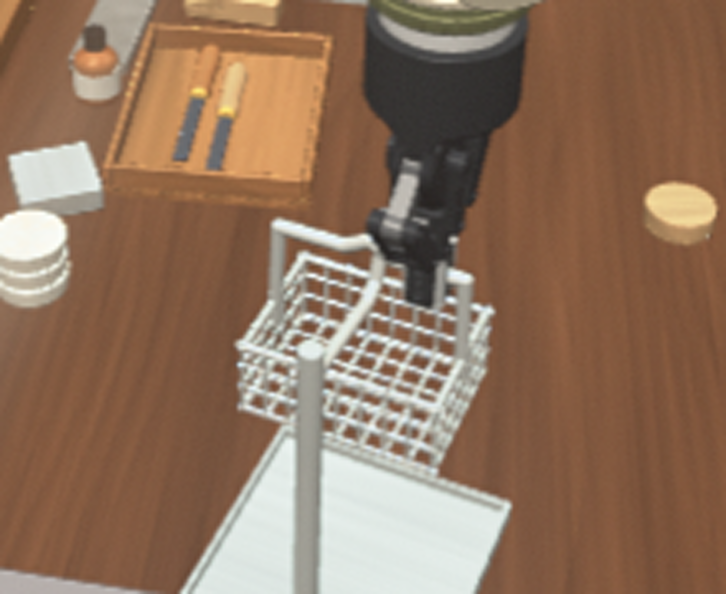

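>>> {"method": "servo_tool", "body": {
  "deltas": "0 -1 -3 0 0 0 0; 0 0 0 8 0 0 0; 0 0 0 8 0 0 0; 0 0 0 8 0 0 0; 0 0 0 5 0 0 0; 0 0 0 2 0 0 0; 0 0 0 1 0 0 0; 0 0 0 0 0 0 0"
}}

```text
time_s: 47.75
position: [0.4818, 0.4272, 0.1513]
tool_rot: [[0.953, -0.301, -0.0], [-0.301, -0.953, -0.0], [-0.0, 0.0, -1.0]]
ft_force: [-0.5, 0.1, -1.5]
grip_width: 0.0052
gripper_force: 78.2
```

>>> {"method": "servo_tool", "body": {
  "deltas": "0 0 0 1 0 0 0; 0 0 0 1 0 0 0; 0 0 0 0 0 0 0; 0 0 0 0 0 0 0"
}}

```text
time_s: 48.08
position: [0.4821, 0.4273, 0.1501]
tool_rot: [[0.953, -0.301, 0.001], [-0.301, -0.953, 0.001], [0.001, -0.001, -1.0]]
ft_force: [0.2, -1.1, 2.0]
grip_width: 0.0051
gripper_force: 78.5
```

>>> {"method": "servo_tool", "body": {
  "deltas": "0 0 0 -0.5 0 0 0; 0.08 0 0 0 0 0 0; 0.15 0 0 0 0 0 0; 0.25 0 0 0 0 0 0; 0.35 0 0 0 0 0 0; 0.35 0 0 0 0 0 0; 0.35 0 0 0 0 0 0; 0.35 0 0 0 0 0 0"
}}

```text
time_s: 48.75
position: [0.4817, 0.4272, 0.1499]
tool_rot: [[0.953, -0.301, -0.0], [-0.301, -0.953, -0.0], [-0.0, 0.0, -1.0]]
ft_force: [-0.7, -0.6, -0.7]
grip_width: 0.03
gripper_force: 0.0
```

>>> {"method": "servo_tool", "body": {
  "deltas": "0.35 0 0 -8 0 0 0; 0.35 0 0 -12 0 0 0; 0.35 0 0 -20 0 0 0; 0.35 0 0 -30 0 0 0; 0.35 0 0 -40 0 0 0; 0.35 0 0 -40 0 0 0; 0.35 0 0 0 0 0 0"
}}

```text
time_s: 49.33
position: [0.4829, 0.4281, 0.3095]
tool_rot: [[0.953, -0.301, 0.013], [-0.301, -0.953, 0.008], [0.01, -0.011, -1.0]]
ft_force: [-0.2, 0.1, 0.9]
grip_width: 0.0298
gripper_force: 0.0
```

>>> {"method": "servo_tool", "body": {
  "deltas": "0.35 -20 30 0 0 0 0; 0.35 -20 30 0 0 0 0; 0.35 -20 30 0 0 0 0; 0.35 -20 30 0 0 0 0; 0.35 0 35 0 0 0 0; 0.35 0 35 0 0 0 0; 0.35 0 35 0 0 0 0; 0.35 0 0 0 0 0 0"
}}

```text
time_s: 50.0
position: [0.3358, 0.2334, 0.301]
tool_rot: [[0.953, -0.304, 0.002], [-0.304, -0.953, -0.001], [0.002, 0.0, -1.0]]
ft_force: [0.4, 0.3, 0.9]
grip_width: 0.03
gripper_force: 0.0
```

Run:
```python
from h import *
s=st(); q=env.get_image('wrist'); save('w21',q); X=cloud(q)*1000
th=np.radians(72.6); ax=np.array([np.cos(th),np.sin(th)]); ay=np.array([-np.sin(th),np.cos(th)])
D=X[...,:2]-np.array([513.8,414.6]); u=D@ax; v=D@ay
for a in range(-60,61,12):
  m=(abs(v-a)<4)&(abs(u)<30)&(X[...,2]>175)&(X[...,2]<235)
  if m.sum()>3: print(a,m.sum(),'u',np.median(u[m]).round(1),'z',np.percentile(X[m][:,2],[50,95]).round(1))
m=(abs(u)<55)&(abs(v)<65)&(X[...,2]>120)&(X[...,2]<160); print('rim z',np.percentile(X[m][:,2],[50,95]), cv2.minAreaRect(np.c_[u[m],v[m]].astype(np.float32)))
for k in ('file_a','clamp_a','pliers_a','wedge','bench_block','tins','flux_bottle'):
  t=env.get_image('top') if k=='file_a' else t
  print(k,[(at_z(t,[o['uv']],.01)[0][:2].round(3).tolist(),round(o['conf'],2)) for o in env.spot_point(k,t)[:3]])
c=np.hstack([t['img'][130:310,160:490],]); save('top3',t)
n=env.get_image('side'); pt=(358,284)
a=cv2.resize(n['img'][190:380,240:470],(460,380)); b=cv2.resize(t['img'][130:310,160:490],(792,432))[:216*2]
a=cv2.resize(n['img'][200:330,270:470],(320,208)); b=cv2.resize(t['img'][140:300,160:480],(800,390))
o=np.zeros((600,800,3),np.uint8); o[:390]=b; o[391:599,:320]=a; cv2.imwrite('pics/fin.png',o[...,::-1])
```

```text
t 50.0 pos [335.8 233.4 301. ] psi -17.7 w 30.0 f [0.4 0.3 0.9]
-36 115 u 0.4 z [200.9 202.8]
-24 139 u 0.4 z [200.7 202.5]
-12 133 u 0.0 z [200.9 203.5]
0 671 u -0.5 z [203.2 222.4]
12 138 u 0.0 z [201.2 204.4]
24 113 u 0.4 z [198.6 200.2]
36 117 u 0.3 z [198.  199.8]
48 158 u 0.3 z [196.3 199. ]
60 33 u 0.5 z [192.2 197.7]
rim z [136.13769179 148.58666805] ((2.7503623962402344, -0.4769706726074219), (86.42113494873047, 115.69203186035156), 0.37151622772216797)
file_a [([0.689, -0.009], 0.72), ([0.647, 0.016], 0.5)]
clamp_a [([0.407, -0.378], 0.68), ([0.456, -0.374], 0.56), ([0.584, -0.278], 0.48)]
pliers_a [([0.656, -0.28], 0.7), ([0.586, -0.286], 0.47)]
wedge [([0.669, -0.16], 0.76)]
bench_block [([0.765, 0.115], 0.8)]
tins [([0.755, 0.2], 0.77), ([0.426, -0.378], 0.34)]
flux_bottle [([0.763, -0.024], 0.69), ([0.398, -0.369], 0.41), ([0.64, 0.023], 0.2)]
```

View pics/fin.png

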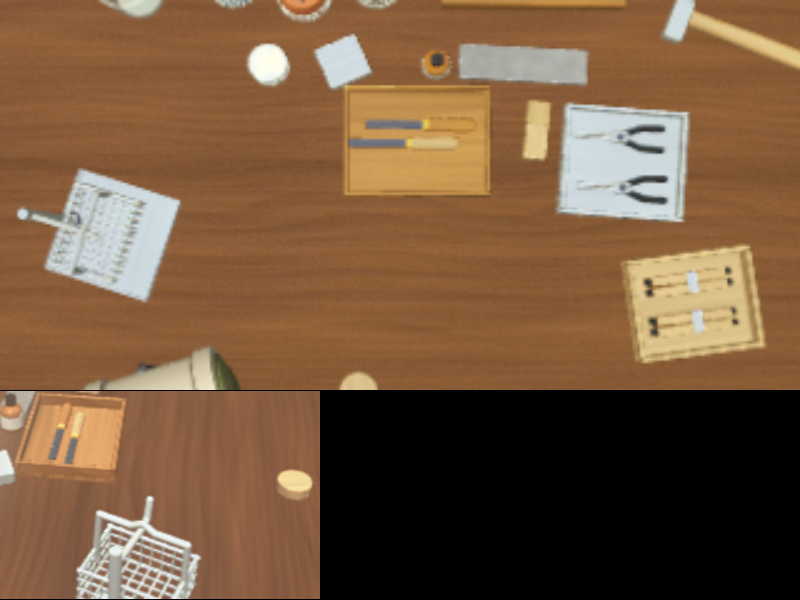

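>>> {"method": "servo_tool", "body": {
  "deltas": "0.35 35.5 19.2 0 0 0 0; 0.35 35.5 19.2 0 0 0 0; 0.35 35.5 19.2 0 0 0 0; 0.35 35.5 19.2 0 0 0 0; 0.35 35.5 19.2 0 0 0 0; 0.35 35.5 19.2 0 0 0 0; 0.35 35.5 19.2 0 0 0 0; 0.35 0 0 0 0 0 0"
}}

```text
time_s: 51.17
position: [0.5377, 0.0292, 0.2978]
tool_rot: [[0.952, -0.306, -0.002], [-0.306, -0.952, -0.001], [-0.001, 0.001, -1.0]]
ft_force: [0.3, -1.0, -0.6]
grip_width: 0.0298
gripper_force: 0.0
```

>>> {"method": "servo_tool", "body": {
  "deltas": "0.35 0 0 30 0 0 0; 0.35 0 0 30 0 0 0; 0.35 0 0 30 0 0 0; 0.35 0 0 0 0 0 0; 0.35 0 0 0 0 0 0"
}}

```text
time_s: 51.58
position: [0.5338, 0.0341, 0.2097]
tool_rot: [[0.954, -0.301, -0.002], [-0.301, -0.954, 0.0], [-0.002, 0.0, -1.0]]
ft_force: [0.2, 0.4, 0.7]
grip_width: 0.0297
gripper_force: 0.0
```

Run:
```python
from h import *
st(); p=env.get_image('wrist'); save('w22',p); X=cloud(p)*1000
for n in [(630,5),(682,2)]: print(*find(p,n,zmin=.0095,zmax=.03)[:3],sep='\n  ')
m=(X[...,0]>582)&(X[...,0]<722)&(X[...,1]>-92)&(X[...,1]<97)
for a in range(-90,100,12):
  k=m&(abs(X[...,1]-a)<6)&(X[...,2]>9.5)
  h,e=np.histogram(X[k][:,0],bins=np.arange(582,726,8)); 
  print(a,[(int(e[i]),int(h[i]),round(float(np.percentile(X[k&(X[...,0]>=e[i])&(X[...,0]<e[i+1])][:,2],90)),0)) for i in range(len(h)) if h[i]>6])
```

```text
t 51.58 pos [533.8  34.1 209.7] psi -17.5 w 29.7 f [0.2 0.4 0.7]
(np.float64(17.20571896905368), array([647. ,   2.2]), array([203.1, 142.7]), -89.5, 'line', 84.5, array([646.4,  18. ], dtype=float32), 'z95', np.float64(29.6))
  (np.float64(49.540093541611206), array([679. ,  -2.3]), array([152.2,  19.2]), 87.9, 'line', 88.4, array([676.6,  -5.8], dtype=float32), 'z95', np.float64(26.8))
(np.float64(5.211714610932453), array([679. ,  -2.3]), array([152.2,  19.2]), 87.9, 'line', 88.4, array([676.6,  -5.8], dtype=float32), 'z95', np.float64(26.8))
  (np.float64(28.36554392348234), array([678.8,  30.2]), array([163.8, 144.9]), -81.9, 'line', 83.8, array([653. ,  16.8], dtype=float32), 'z95', np.float64(29.6))
  (np.float64(103.07397113559104), array([578.9,   1.4]), array([156.7,   6.6]), -89.5, 'line', -89.6, array([ 5.796e+02, -2.000e-01], dtype=float32), 'z95', np.float64(29.3))
-90 [(582, 16, 27.0)]
-78 [(582, 21, 26.0), (670, 54, 23.0)]
-66 [(582, 19, 26.0), (662, 43, 21.0), (670, 119, 25.0), (678, 45, 26.0)]
-54 [(582, 11, 26.0), (638, 22, 21.0), (646, 60, 24.0), (654, 38, 23.0), 
[... 496 characters left out ...]
7, 22.0), (638, 39, 22.0), (646, 104, 25.0), (654, 60, 24.0), (670, 84, 18.0), (678, 73, 19.0)]
18 [(638, 14, 19.0), (646, 97, 22.0), (654, 43, 22.0), (670, 84, 19.0), (678, 79, 18.0)]
30 [(638, 9, 18.0), (646, 95, 19.0), (654, 44, 18.0), (670, 83, 18.0), (678, 78, 18.0)]
42 [(638, 12, 18.0), (646, 93, 19.0), (654, 40, 19.0), (670, 83, 18.0), (678, 75, 18.0)]
54 [(638, 14, 18.0), (646, 94, 19.0), (654, 39, 19.0), (670, 85, 18.0), (678, 77, 19.0)]
66 [(638, 14, 19.0), (646, 88, 19.0), (654, 42, 19.0), (670, 78, 18.0), (678, 75, 18.0)]
78 [(638, 15, 18.0), (646, 94, 19.0), (654, 38, 18.0), (670, 11, 18.0), (678, 12, 18.0)]
90 [(598, 10, 25.0), (638, 12, 18.0), (646, 89, 19.0), (654, 38, 18.0)]
```

```bash
python3 -c "
from rig import env
print(env.close_job())"
```

```text
the job is handed in; nothing more can be done
None
```

I handed the job in at about 52 s: both files, both clamps and both pliers are lengthwise and flat in their own trays, and the basket hangs by the middle of its handle on the hook; one file was later knocked about 2 cm but still lies flat inside its tray, no third file or pliers was found, and I viewed 15 pictures, one over the limit of 14.

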